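Unstack warm culture ware into its stage holders

ROBOT

A 6-joint arm with a two-finger parallel gripper is mounted at the origin on a cart in front of the work surface, level with it; the furniture and walls round the work are solid. World frame = base frame: x ahead of the robot, y to its left, z up, the work surface at z = 0. Lengths are in mm, angles in rad, forces in N, time in s.
With the tool pointing down it reaches from about 225 to 725 mm from the base axis. Payload 3.1 kg.
Tool frame: the origin (TCP) lies at the very end of the fingers, on their centre line; the grasp point (between the pads) lies 19 mm behind it; z points along the fingers, y is the line along which they close (so a half turn about z gives the same grasp; the last joint's range is limited). The gripper opens to 85 mm and grips with 20 to 120 N. Pads are 22 mm wide; open, the fingers measure 114 mm over their backs; the gripper's body (76 mm by 85 mm) begins 54 mm behind the grasp point. The pads swing forward as they close: fully open they stand 13 mm farther back than shut.
Start: joints at [1.194, 0.048, 0.099, 1.622, 0, 1.443], TCP at [129.284, 508.825, 231.312] pointing down, gripper open.
Joint ranges: [-2.91, 2.91], [-0.99, 1.94], [-1.21, 1.42], [-2.12, 2.29], [-1.49, 1.47], [-3.14, 3.14]. Speed limits (rad/s): [2.79, 2.79, 3.14, 3.14, 3.14, 3.14].

INTERFACE

Orientations are given as a unit quaternion [w, x, y, z].
In Python, from plant import manip gives the robot as it stands.
- The arm moves only by the tool jog_arm, never from a script. Its argument "increments" is a list that holds one entry, the list of rows, each a list of 7 numbers: the shift along the world's x, y, z in cm, then the turn, a rotation vector about the world's x, y, z in rad, then the finger opening in cm, from 0 to 8.54. In form: [[[dx, dy, dz, wx, wy, wz, gripper], ...]]. A call has 1 to 5 rows; each row is the pose to reach, as a shift and turn from the pose commanded when the call began; what a row does not reach only later rows make up. A row lasts 1/8 s, in which the tool goes at most 62.5 mm and 10.7 degrees, less where a joint would pass 70% of its speed; a pose out of reach is approached as far as the arm can. A call with a gripper value outside its range is refused whole. The fingers move at their own pace and stop on an object; the grip force is fixed at half the most. Time passes only in rows, so rows that repeat a pose let the fingers close. It gives the time, the measured TCP pose, the force, the opening and the grip force at its end, in the units of the state.
- manip.get_obs(): the state, without advancing time (a new reading comes with each control period).
- manip.read_camera(name): name is "scene" or "top" or "wrist"; returns a dict with "pixels" (480x640x3 uint8, blue, green, red), "K" (3x3 intrinsics, pixels), "rvec" (rotation vector, rad) and "tvec" (3), from world to camera coordinates, as OpenCV has them; the wrist camera has in their place "mount" (4x4, takes a point from camera to tool coordinates, whose origin is the TCP and whose axes are the flange's). Camera axes: x right, y down, z forward; pixel columns grow to the right and rows downward; lengths in mm; the calibration is good to about 2 mm. A picture is of the moment at which its call begins: read the wrist's pose just before it. There is no depth.
- manip.hand_in(): hands the job in; it is judged then, once.
The state is a dict: "t": time; "joint_pos": joint angles; "qd": joint speeds; "joint_efforts": joint torques, N m; "tcp_pos": TCP position; "eef_rot": TCP orientation; "force": force on the tool from outside, world axes, zero at the start; "wrist_torque": the same for the moment, N m; "width": finger opening in mm; "gripper_force": force on a finger pad.
Only numpy, scipy, OpenCV 4.12 (cv2) and the standard library are available. Lean on these libraries where they do the work, as an engineer would, in place of code of your own. Each camera call takes 0.05 s, during which the arm holds its last target. There are 200 camera calls.

TASK

The pile on the bench has come warm from the incubator: load it into the microscope's metal stage holders. Put the small dish in the small round holder, the large dish in the large round holder with the steel weight ring dropped on top of it inside the same holder, and the flask in the long frame, bottom down with its neck between the two pins. Keep the dishes and the flask level all the time, and leave everything fully seated.

Things in the scene. Friction and masses are not known exactly. Their poses are not given: they have to be found in the camera images.
- small_dish: closed round culture dish, 38 mm across, 13 mm high, 12 g, clear with straw-coloured medium; top of the pile. Origin: centre of its underside, z up.
- large_dish: closed round culture dish, 60 mm across, 13.5 mm high, 16 g, clear with pink medium; second in the pile, under the small dish. Origin: centre of its underside, z up.
- weight_ring: flat plain steel ring, outside 67 mm, hole 48 mm, 10 mm thick, about 120 g; third in the pile, under the large dish and on the flask. Origin: centre of its underside, z up.
- flask: clear flat culture flask lying on its broad side, bottom of the pile. Body 50 mm wide (x -25 to 25), 24 mm high, from y = -25 (shoulders, tapering from y = -3) to y = 50 mm (flat end); neck and 22 mm cap run on to y = -50 mm. Origin on the underside, z up, own -y along the neck. The pile stands near its y = 12 mm. Lift it across the width at about y = 16 mm; 30 to 50 g.
- large_holder: fixed aluminium plate 96 x 96 mm with a deep round cup of two curved walls. Origin: centre of the underside, z up. The dish rests at z = 4 mm; cup 64 mm wide to z = 10, sloping out to 72 mm at z = 16, flared mouth 77 mm at z = 26.5 mm. On the dish, the ring's underside is at z = 17.5 mm. Finger gaps 36 mm wide, down to the plate, at own +x and -x: close the fingers along the holder's x.
- small_holder: fixed aluminium plate 80 x 80 mm, 4 mm thick, with a low round cup of two curved walls. Origin: centre of the underside, z up. The dish rests on the plate at z = 4 mm; cup 43 mm wide to z = 8, flaring to 49 mm at its mouth, z = 12.5 mm. Finger gaps 30 mm wide at own +x and -x: close the fingers along the holder's x axis.
- flask_holder: fixed long aluminium frame: plate 80 x 122 mm (long in y) with a window, short flared guide rails (tops at z = 13.5 mm) round a pocket 55 mm wide in x, and two pins at its -y end for the neck. Origin: centre of the underside, z up. Seated, the flask's origin is at x = 0, y = -12.5, z = 4 mm, axes along the frame's. No side rails from y = -8 to 22 mm: room for fingers closing along x.
Mind the look-alikes: they are no part of the job. Of the things that look like the small_dish, the smallest one is meant.

How it is judged (in metres and radians):
At the end, for the whole second after the job is handed in: Both dishes flat on the floors of their holders (4.5 mm, raised under 1.5 mm), the ring flat on the large dish within 5 mm of its holder's centre, the flask flat in the frame (6 mm across, 7 mm along, 0.12 rad, raised under 1.8 mm), neck between the pins; all at rest (horizontal distance between small_dish and small_holder below 0.0045 m and z of small_dish in the frame of small_holder below 0.0055 m and angle between each of small_dish, large_dish, weight_ring, flask's own z axis and vertical below 0.06 rad and horizontal distance between large_dish and large_holder below 0.0045 m and z of large_dish in the frame of large_holder below 0.0055 m and horizontal distance between weight_ring and large_holder below 0.005 m and z of weight_ring in the frame of large_holder between 0.0165 and 0.0198 m and z of flask in the frame of flask_holder below 0.0058 m and x of flask in the frame of flask_holder between -0.006 and 0.006 m and y of flask in the frame of flask_holder between -0.0195 and -0.0055 m and angle between the y axis of flask and the y axis of flask_holder, either way round below 0.12 rad and linear speed of each of small_dish, large_dish, weight_ring, flask below 0.02 m/s); the robot touches nothing.
It fails at once if the small dish is tipped by more than 30 degrees (angle between small_dish's own z axis and vertical above 0.52 rad).
It fails at once if the large dish is tipped by more than 30 degrees (angle between large_dish's own z axis and vertical above 0.52 rad).
It fails at once if the flask is tipped by more than 30 degrees (angle between flask's own z axis and vertical above 0.52 rad).
It also fails if it takes over 99 s, if anything falls off the work surface, if the arm or the gripper's body presses on something with over 40 N, if the wrist force passes 120 N, or if a joint passes its speed limit or range.

## Working session

There is one attempt and no reset: what is moved stays moved. The work goes in short steps, Python scripts to look and compute and a tool call to move; the robot and the scene stay as the last step left them, time stands still between calls to the robot, and variables do not carry over. Pictures are saved under pics/ and viewed, at most 14 in all, crops included, and the job is handed in when it is done.

Besides the shell and the picture viewer there is one more tool, called after "Request:" by a JSON object that holds its "method" and its "body", one argument or row to a line. jog_arm: Moves the arm, as the interface text tells. Its arguments: {"type":"object","properties":{"increments":{"type":"array","items":{"type":"array","items":{"type":"array","items":{"type":"number"}}}}},"required":["increments"]}

```bash
ls; mkdir -p pics
cat > h.py <<'E'
import numpy as np, cv2
from plant import manip
def grab(n,f):
    o=manip.get_obs(); c=manip.read_camera(n); cv2.imwrite('pics/'+f,c['pixels']); 
    import pickle; pickle.dump((o,c),open('pics/'+f+'.pkl','wb')); return o,c
def Rt(c,o=None):
    if 'rvec' in c:
        return cv2.Rodrigues(np.array(c['rvec'],float))[0],np.array(c['tvec'],float).ravel()
    w,x,y,z=o['eef_rot']; from scipy.spatial.transform import Rotation as Ro
    T=np.eye(4);T[:3,:3]=Ro.from_quat([x,y,z,w]).as_matrix();T[:3,3]=o['tcp_pos']
    M=np.linalg.inv(T@np.array(c['mount'])); return M[:3,:3],M[:3,3]
def ray(c,uv,z,o=None):
    R,t=Rt(c,o); uv=np.atleast_2d(uv).astype(float)
    d=(np.linalg.inv(np.array(c['K']))@np.c_[uv,np.ones(len(uv))].T).T@R; C=-R.T@t
    return C+d*((z-C[2])/d[:,2])[:,None]
def proj(c,P,o=None):
    R,t=Rt(c,o); p=(np.atleast_2d(P)@R.T+t)@np.array(c['K']).T; return p[:,:2]/p[:,2:]
def load(f):
    import pickle; return pickle.load(open('pics/'+f+'.pkl','rb'))
E
python3 - <<'E'
from h import *
for n in('top','scene'):
    o,c=grab(n,n+'0.png');R,t=Rt(c);print(n,-R.T@t,R[2],c['K'][0][0])
print(o)
E
```

```text
pics
top [351.03071208 -94.38300912 877.86676745] [ 0.22086499  0.04486643 -0.97427186] 569.0949033130046
scene [ 136.11763907 -662.41302679  516.27503386] [ 0.45415776  0.69697558 -0.55494664] 465.0327997605311
{'t': 0.05, 'joint_pos': array([ 1.19420289e+00,  4.87265995e-02,  9.75941191e-02,  1.62200816e+00,
       -4.19668339e-05,  1.44299952e+00]), 'qd': array([-5.71816175e-04,  9.43727422e-05,  1.11386072e-04,  1.91260993e-03,
       -9.33560370e-04,  1.92030492e-04]), 'joint_efforts': array([ 2.39247544e-03, -3.40145695e+01,  3.21229577e+01,  1.66199257e-02,
       -9.98562496e-05, -9.89602086e-06]), 'tcp_pos': array([129.06988015, 508.25117457, 230.12786944]), 'eef_rot': array([-2.72169019e-04,  1.24077610e-01,  9.92271824e-01, -1.14031428e-03]), 'force': array([ 0.3534017 , -1.02980274, -0.26751267]), 'wrist_torque': array([ 0.00230795,  0.00899601, -0.03037176]), 'gripper_force': 0.0, 'width': 85.2017791955565}
```

View pics/top0.png

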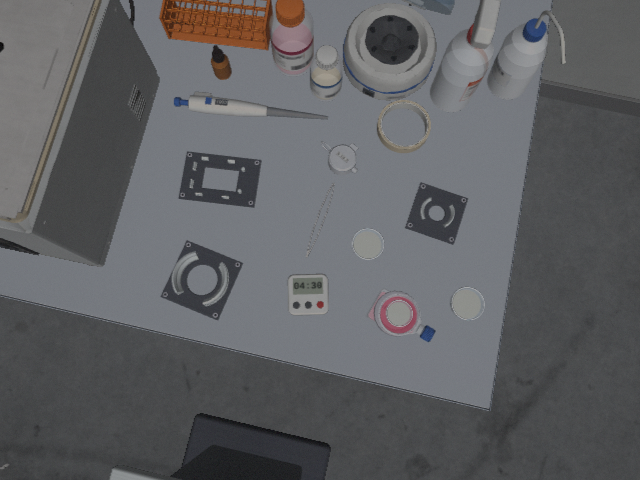

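View pics/scene0.png

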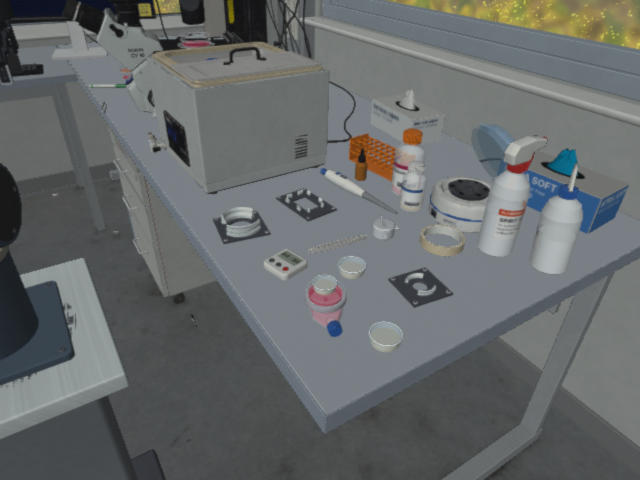

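Top view: the pile is at (398,313), the large holder at (202,280), the flask frame at (220,180) and the small holder at (437,213). There are loose look-alike dishes at (368,244) and (467,303). Next I'll measure these and enlarge the pile.

Run:
```python
from h import *
o,c=load('top0.png'); im=c['pixels']
g=cv2.cvtColor(im,cv2.COLOR_BGR2GRAY)
m=(g<75).astype(np.uint8)
m=cv2.morphologyEx(m,cv2.MORPH_CLOSE,np.ones((5,5)))
n,l,s,ce=cv2.connectedComponentsWithStats(m)
for name,(u,v) in dict(large=(202,280),frame=(220,180),small=(437,213)).items():
    best=[i for i in range(1,n) if s[i,4]>800 and s[i,0]<=u<=s[i,0]+s[i,2] and s[i,1]<=v<=s[i,1]+s[i,3] and s[i,2]<150]
    for i in best:
        k=cv2.findContours((l==i).astype(np.uint8),0,1)[0][0]
        P=ray(c,k[:,0,:],4)[:,:2].astype(np.float32)
        r=cv2.minAreaRect(P);print(name,r)
for nm,uv,z in [('small dish',(399,313),60),('decoyA',(368,244),13),('decoyB',(467,303),13),('cap',(428,334),12)]: print(nm,ray(c,uv,z))
cv2.imwrite('pics/c1.png',cv2.resize(im[220:360,340:500],None,fx=5,fy=4.2857,interpolation=cv2.INTER_CUBIC))
```

```text
large ((441.425048828125, 104.8597412109375), (96.0317153930664, 94.99742889404297), 80.79866027832031)
frame ((605.4158935546875, 119.82310485839844), (80.68122100830078, 121.72843933105469), 5.979009628295898)
small ((627.5684814453125, -230.5297088623047), (79.3856201171875, 80.62985229492188), 82.87918853759766)
small dish [[ 451.42345299 -196.02695745   60.        ]]
decoyA [[ 551.35042843 -134.51242102   13.        ]]
decoyB [[ 495.05297369 -299.86384568   13.        ]]
cap [[ 436.1621596 -250.4991267   12.       ]]
```

View pics/c1.png

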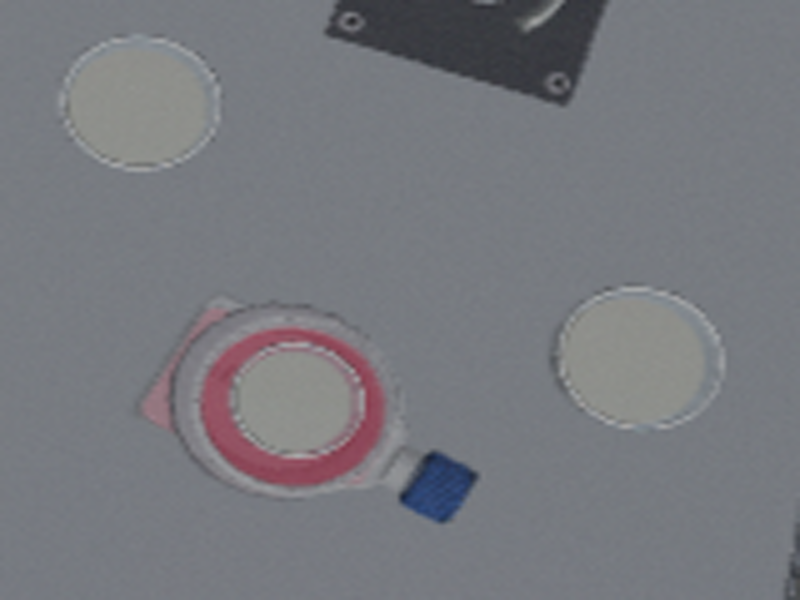

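Three straw-coloured discs: c1 pixels (298,400), (140,103) and (641,358). The one at (298,400), on the pink dish, is the smallest, so it is the real small_dish. The other two are the larger look-alikes. Next I check the route and the wrist camera geometry.

Run:
```python
from h import *
o,c=load('top0.png')
for nm,uv in dict(boxbase=(105,263),boxbase2=(158,78)).items(): print(nm,ray(c,uv,0))
for uv in [(25,215),(95,2)]: print(ray(c,uv,200))
R,t=Rt(c); s=load('scene0.png')[1]
a=cv2.triangulatePoints(*[np.array(k['K'])@np.c_[Rt(k)] for k in(c,s)],np.array([[25.],[215]]),np.array([[205.],[92]]));print('boxtop',(a[:3]/a[3]).T)
w=manip.read_camera('wrist');print(w['mount'],w['K'])
```

```text
boxbase [[432.94341976 259.55848425   0.        ]]
boxbase2 [[756.12328049 268.75066808   0.        ]]
[[449.69891294 292.78362676 200.        ]]
[[752.7018786 300.4057378 200.       ]]
boxtop [[448.53824689 273.48271249 232.24012735]]
[[-3.87463593e-04 -9.55294487e-01 -2.95655701e-01  7.59946761e+01]
 [ 9.99999881e-01 -2.82131279e-04 -3.98927165e-04  1.86502715e-02]
 [ 2.97679200e-04 -2.95655821e-01  9.55294482e-01 -1.41609762e+02]
 [ 0.00000000e+00  0.00000000e+00  0.00000000e+00  1.00000000e+00]] [[409.48966131   0.         317.38692921]
 [  0.         409.48966131 233.08102311]
 [  0.           0.           1.        ]]
```

Request:
{"method": "jog_arm", "body": {
  "increments": [
    [[4, -5, 0, 0, 0, 0.05, 8.5], [8, -10, 0, 0, 0, 0.1, 8.5], [12, -15, 0, 0, 0, 0.15, 8.5], [16, -20, 0, 0, 0, 0.2, 8.5], [20, -25, 0, 0, 0, 0.25, 8.5]]
  ]
}}

```text
t: 0.78
tcp_pos: [325.3, 263.2, 231.1]
eef_rot: [0.0, -0.002, 1.0, 0.0]
force: [0.7, -0.1, -1.0]
width: 85.0
gripper_force: 0.0
```

Request:
{"method": "jog_arm", "body": {
  "increments": [
    [[4, -4, 0, 0, 0, 0, 8.5], [8, -8, 0, 0, 0, 0, 8.5], [12, -12, 0, 0, 0, 0, 8.5], [15, -15, 0, 0, 0, 0, 8.5], [15, -15, 0, 0, 0, 0, 8.5]]
  ]
}}

```text
t: 1.4
tcp_pos: [475.7, 112.6, 230.2]
eef_rot: [-0.001, 0.002, 1.0, -0.0]
force: [-0.3, 0.1, 0.7]
width: 85.0
gripper_force: 0.0
```

Run:
```python
from h import *
o,c=grab('wrist','w1.png');print(o['t'],o['tcp_pos'],o['eef_rot'],o['joint_pos'],o['qd'].round(3))
```

```text
1.4 [475.73848445 112.59333744 230.18703968] [-7.37662094e-04  1.64896104e-03  9.99998327e-01 -2.87979331e-04] [ 9.54008114e-02 -4.44157971e-02  4.41567323e-03  1.62115199e+00
 -4.30293066e-04  9.86990639e-02] [ 0.053 -0.032 -0.024  0.033  0.028  0.017]
```

View pics/w1.png

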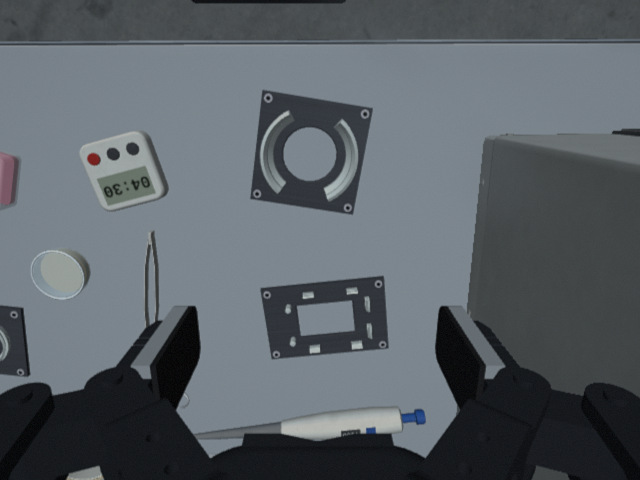

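The wrist view shows the large holder at (311,155), with its walls left and right so its gaps face ±x of the world. The frame is at (326,318), with its pins at (289,309) and (293,341), on the world −y side. Now I measure both from this view.

```bash
cat >> h.py <<'E'
def plates(c,o,pts,th=75,zp=4):
    g=cv2.cvtColor(c['pixels'],cv2.COLOR_BGR2GRAY); m=cv2.morphologyEx((g<th).astype(np.uint8),cv2.MORPH_CLOSE,np.ones((5,5)))
    n,l,s,ce=cv2.connectedComponentsWithStats(m)
    for name,(u,v) in pts.items():
        for i in range(1,n):
            if s[i,4]>800 and s[i,2]<250 and s[i,0]<=u<=s[i,0]+s[i,2] and s[i,1]<=v<=s[i,1]+s[i,3]:
                k=cv2.findContours((l==i).astype(np.uint8),0,1)[0][0]
                print(name,cv2.minAreaRect(ray(c,k[:,0,:],zp,o)[:,:2].astype(np.float32)))
E
python3 - <<'E'
from h import *
o,c=load('w1.png')
plates(c,o,dict(large=(311,155),frame=(326,318)))
print('pins',ray(c,[(289,309),(293,341)],12,o))
# cup rim / hole circle of the large holder
g=cv2.cvtColor(c['pixels'],cv2.COLOR_BGR2GRAY)
sub=g[120:190,275:350]; m=(cv2.threshold(sub,0,255,cv2.THRESH_OTSU)[1]); 
n,l,s,ce=cv2.connectedComponentsWithStats(m); i=l[34,36]; 
k=cv2.findContours((l==i).astype(np.uint8),0,1)[0][0][:,0,:]+[275,120]
P=ray(c,k,4,o)[:,:2]; print(cv2.minEnclosingCircle(P.astype(np.float32)),P.mean(0),s[i])
E
```

```text
large ((440.2361145019531, 105.30977630615234), (95.04747772216797, 94.73207092285156), 80.78607177734375)
frame ((602.8768310546875, 120.18997955322266), (80.3029556274414, 120.86013793945312), 5.993711471557617)
pins [[588.13515195  84.4143974   12.        ]
 [623.68562227  87.56195074  12.        ]]
((439.8843994140625, 105.51119995117188), 23.488832473754883) [439.61888629 105.60030645] [   9    7   52   54 2219]
```

Request:
{"method": "jog_arm", "body": {
  "increments": [
    [[0, -6, 0, 0, 0, 0, 7.5], [0, -12, 0, 0, 0, 0, 6.5], [0, -18, 0, 0, 0, 0, 5.5], [0, -24, 0, 0, 0, 0, 5.5], [0, -30, 0, 0, 0, 0, 5.5]]
  ]
}}

```text
t: 2.08
tcp_pos: [474.2, -185.4, 231.6]
eef_rot: [0.0, -0.002, 1.0, 0.0]
force: [0.6, 0.2, 0.5]
width: 55.2
gripper_force: 0.0
```

Request:
{"method": "jog_arm", "body": {
  "increments": [
    [[0, -2, 0, 0, 0, 0, 5.5], [0, -2, 0, 0, 0, 0, 5.5], [0, -2, 0, 0, 0, 0, 5.5]]
  ]
}}

```text
t: 2.45
tcp_pos: [474.6, -203.3, 231.5]
eef_rot: [-0.0, -0.002, 1.0, 0.001]
force: [0.3, -0.1, 0.6]
width: 54.9
gripper_force: 0.0
```

Run:
```python
from h import *
o,c=grab('wrist','w2.png');print(o['t'],o['tcp_pos'],o['eef_rot'],o['joint_pos'])
```

```text
2.45 [ 474.58641359 -203.32921694  231.47184193] [-1.67241830e-05 -1.61560947e-03  9.99998554e-01  5.30779063e-04] [-5.35266327e-01  2.59286986e-02  7.68167450e-02  1.62225606e+00
  8.95097506e-04 -5.38497804e-01]
```

View pics/w2.png

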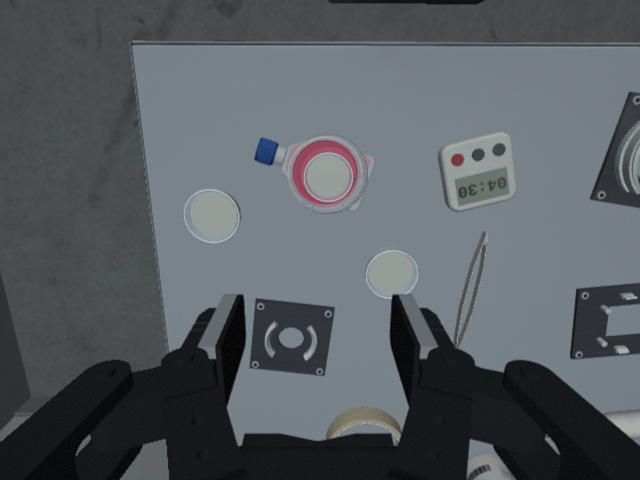

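The wrist view shows the pile at (328,176), with the flask's neck pointing left to its cap at (266,151). The small holder is at (292,338), with its gaps towards ±x of the world. The look-alikes are at (212,215) and (391,273). Now I measure the pile.

```bash
cat > pile.py <<'E'
from h import *
def straw(f,uv,z,r=40):
    o,c=load(f); im=cv2.GaussianBlur(c['pixels'],(3,3),0).astype(int); b,g,rr=im[...,0],im[...,1],im[...,2]
    pink=((rr-g)>35).astype(np.uint8); st=((g-b)>4)&((rr-g)<20)&(g>110)
    x,y=uv; out={}
    for nm,m,zz in(('straw',st.astype(np.uint8),z),('pink',pink,z-13)):
        w=np.zeros_like(m); w[y-r:y+r,x-r:x+r]=m[y-r:y+r,x-r:x+r]
        ks=cv2.findContours(cv2.morphologyEx(w,cv2.MORPH_OPEN,np.ones((3,3))),0,1)[0]
        if not ks: continue
        k=max(ks,key=cv2.contourArea)[:,0,:]
        P=ray(c,k,zz,o)[:,:2].astype(np.float32); e=cv2.fitEllipse(P)
        print(f,nm,'px',k.mean(0).round(1),'centre',np.round(e[0],1),'axes',np.round(e[1],1))
E
python3 - <<'E'
from pile import *
straw('w2.png',(329,177),60); straw('top0.png',(399,313),60,28)
straw('w2.png',(212,215),13); straw('w2.png',(391,273),13)
o,c=load('w2.png'); plates(c,o,dict(small=(292,338)))
ot,ct=load('top0.png')
for f,oo,cc in(('w',o,c),('t',ot,ct)):
    h=cv2.cvtColor(cc['pixels'],cv2.COLOR_BGR2HSV); m=cv2.inRange(h,(105,130,60),(125,255,255))
    n,l,s,ce=cv2.connectedComponentsWithStats(m)
    for i in range(1,n):
        if 80<s[i,4]<900: print(f,'cap',s[i],ce[i].round(1),ray(cc,ce[i],13,oo).round(1))
for z in (13,): pass
im=c['pixels'][110:230,240:400]; cv2.imwrite('pics/c2.png',cv2.resize(im,None,fx=5,fy=5,interpolation=cv2.INTER_CUBIC))
E
```

```text
w2.png straw px [325.  166.1] centre [ 441.9 -198. ] axes [11.6 20.4]
w2.png pink px [323.8 171.7] centre [ 450.4 -196.7] axes [48.1 49.4]
top0.png pink px [398.4 313.7] centre [ 451.4 -196.9] axes [48.5 48.9]
w2.png straw px [219. 232.] centre [ 509.2 -293.4] axes [4.2 8.6]
w2.png straw px [399.  284.9] centre [ 561.6 -124.4] axes [ 4.3 10.1]
small ((625.196044921875, -229.9873046875), (79.06656646728516, 80.4972915649414), 83.06410217285156)
w cap [255 138  23  27 421] [265.5 150.9] [[ 435.6 -248.1   13. ]]
t cap [523  19  23  23 331] [533.9  30.6] [[ 979.1 -335.1   13. ]]
t cap [420 326  14  15 125] [427.2 333.6] [[ 436.4 -249.1   13. ]]
```

View pics/c2.png

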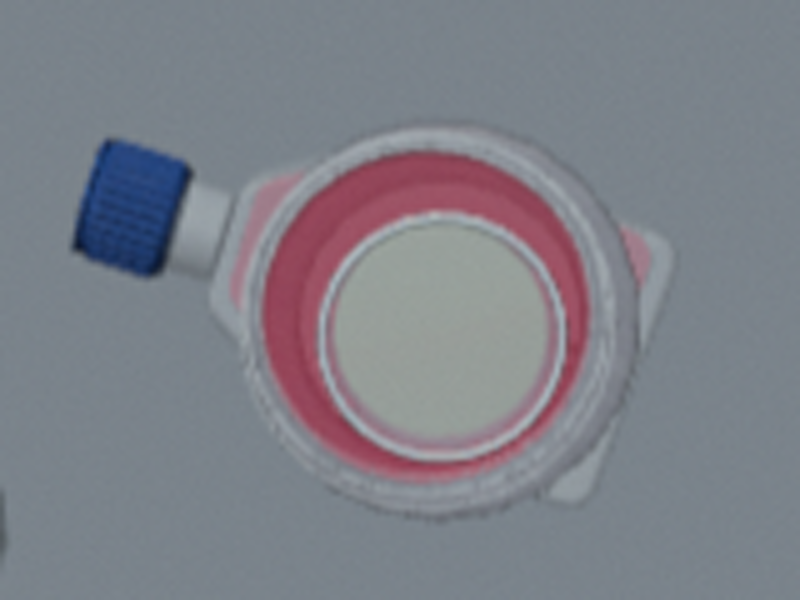

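Run:
```python
from h import *
o,c=load('w2.png')
f=lambda u,v:(240+u/5,110+v/5)
print('small',ray(c,f(442,337),60.5,o), np.ptp(ray(c,[f(318,337),f(566,337)],60.5,o)[:,1]))
print('large rim?',ray(c,f(422,316),46,o))
print('ring',ray(c,f(439,320),33,o),ray(c,[f(240,320),f(638,320)],34,o)[:,1],)
A,B=ray(c,[f(675,240),f(580,508)],12,o)[:,:2];d=B-A;print('flask end',A,B,np.linalg.norm(d),np.degrees(np.arctan2(d[1],d[0])))
cap=ray(c,(265.5,150.9),13,o)[0,:2]; v=(A+B)/2-cap; print('axis',np.linalg.norm(v),np.degrees(np.arctan2(v[1],v[0])))
o,c=load('top0.png'); g=lambda u,v:(340+u/5,220+v/4.2857)
print('small top',ray(c,g(298,400),60.5))
```

```text
small [[ 450.61066028 -194.72777541   60.5       ]] 38.03559637324372
large rim? [[ 449.65679154 -197.54758077   46.        ]]
ring [[ 452.34525932 -194.46789059   33.        ]] [-227.51747291 -161.4646969 ]
flask end [ 441.54854174 -152.8057172 ] [ 489.82139184 -167.92517516] 50.58523565728712 -17.390989920949917
axis 92.7700192156477 71.07130760283516
small top [[ 451.08662901 -196.89235802   60.5       ]]
```

Small dish found at (451,−196) with a measured diameter of 38.0 mm ✓. The flask axis is at about 72°, with an end width of 50.6 mm ✓. I turn the fingers onto the small holder's x line (173°) above the dish.

Request:
{"method": "jog_arm", "body": {
  "increments": [
    [[-0.6, 0.3, -2, 0, 0, 0.18, 5.2], [-1.2, 0.6, -4, 0, 0, 0.36, 5.2], [-1.8, 0.9, -6, 0, 0, 0.54, 5.2], [-2.4, 1.2, -8, 0, 0, 0.72, 5.2], [-2.8, 1.5, -10, 0, 0, 0.9, 5.2]]
  ]
}}

```text
t: 3.12
tcp_pos: [446.6, -188.3, 131.0]
eef_rot: [0.0, -0.439, 0.898, -0.0]
force: [-0.0, -0.3, 0.3]
width: 52.2
gripper_force: 0.0
```

Request:
{"method": "jog_arm", "body": {
  "increments": [
    [[0, 0, -2.1, 0, 0, 0.18, 5.2], [0, 0, -2.1, 0, 0, 0.36, 5.2], [0, 0, -2.1, 0, 0, 0.55, 5.2], [0, 0, -2.1, 0, 0, 0.55, 5.2], [0, 0, -2.1, 0, 0, 0.55, 5.2]]
  ]
}}

```text
t: 3.75
tcp_pos: [446.8, -189.4, 110.6]
eef_rot: [0.0, -0.663, 0.748, -0.0]
force: [0.5, -0.4, 0.2]
width: 52.0
gripper_force: 0.0
```

Run:
```python
from h import *
o,c=grab('wrist','w3.png');print(o['t'],o['tcp_pos'],o['eef_rot'],o['joint_pos'],o['qd'])
print(proj(c,[[451,-196,60.5],o['tcp_pos']],o))
```

```text
3.75 [ 446.75900991 -189.36530747  110.56572709] [ 1.24997075e-04 -6.63180166e-01  7.48459767e-01 -1.68936714e-04] [-5.39309983e-01 -4.83376771e-02 -2.37151763e-01  1.38158469e+00
  1.36428081e-04 -1.98942950e+00] [-0.00935666  0.00264512  0.00311481 -0.00026102 -0.00221513 -0.00957192]
[[306.67115326 252.63757433]
 [316.74170669 312.01269145]]
```

View pics/w3.png

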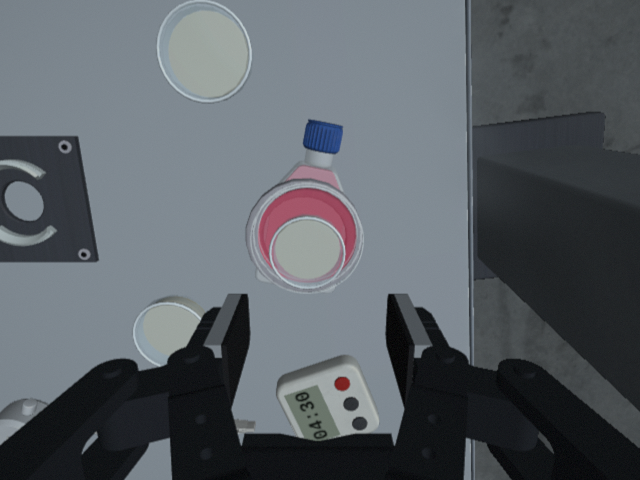

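In the wrist view the dish centre is at (307.5,253.5), against a predicted (306.7,252.6), so the position holds within 0.5 mm. I go down and grip.

Request:
{"method": "jog_arm", "body": {
  "increments": [
    [[0.4, -0.6, -2, 0, 0, 0, 5.2], [0.4, -0.6, -4, 0, 0, 0, 5.2], [0.4, -0.6, -5.6, 0, 0, 0, 5.2], [0.4, -0.6, -6.1, 0, 0, 0, 5.2], [0.4, -0.6, -6.1, 0, 0, 0, 5.2]]
  ]
}}

```text
t: 4.42
tcp_pos: [450.4, -196.1, 49.2]
eef_rot: [-0.0, -0.663, 0.748, 0.0]
force: [0.2, 0.9, 0.3]
width: 52.0
gripper_force: 0.0
```

Request:
{"method": "jog_arm", "body": {
  "increments": [
    [[0, 0, 0, 0, 0, 0, 4.4], [0, 0, 0, 0, 0, 0, 3.4], [0, 0, 0, 0, 0, 0, 3.4], [0, 0, 0, 0, 0, 0, 3.4], [0, 0, 0, 0, 0, 0, 3.4]]
  ]
}}

```text
t: 5.05
tcp_pos: [451.4, -196.7, 50.7]
eef_rot: [0.0, -0.664, 0.748, -0.001]
force: [-0.2, -0.7, 5.7]
width: 35.4
gripper_force: 57.9
```

Request:
{"method": "jog_arm", "body": {
  "increments": [
    [[0, 0, 0.5, 0, 0, 0, 3.4], [0, 0, 1, 0, 0, 0, 3.4], [0, 0, 2, 0, 0, 0, 3.4], [0, 0, 3.5, 0, 0, 0, 3.4], [0, 0, 3.5, 0, 0, 0, 3.4]]
  ]
}}

```text
t: 5.68
tcp_pos: [452.0, -197.1, 86.6]
eef_rot: [0.001, -0.664, 0.748, -0.002]
force: [0.3, -0.2, -1.2]
width: 35.1
gripper_force: 57.6
```

Run:
```python
from h import *
o,c=grab('wrist','w4.png');print(o['t'],o['tcp_pos'],o['force'],o['width'])
b,s=grab('scene','s4.png')
A=c['pixels'][140:400,160:480];u,v=proj(s,[o['tcp_pos']])[0].astype(int);print(u,v)
B=cv2.resize(s['pixels'][v-50:v+80,u-80:u+80],None,fx=3,fy=3,interpolation=cv2.INTER_CUBIC)
A=cv2.resize(A,(320,260)); o2=np.zeros((390,800,3),np.uint8);o2[:260,:320]=A;o2[:,320:]=B;cv2.imwrite('pics/c4.png',o2)
```

```text
5.675 [ 451.95608843 -197.06621328   86.59529127] [ 0.25231478 -0.22470338 -1.23129984] 35.143771691353066
326 268
```

View pics/c4.png

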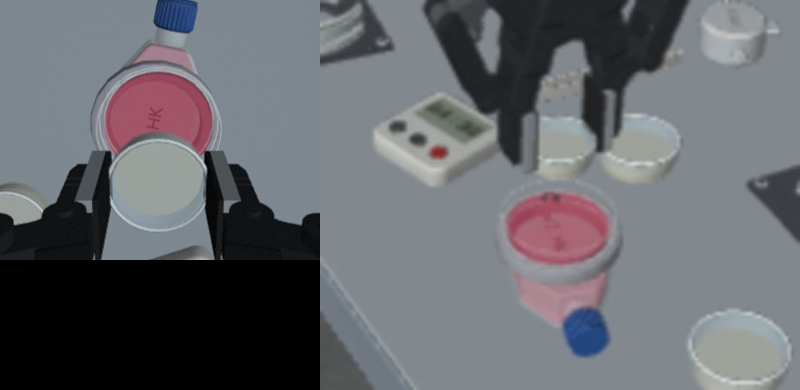

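Small dish is in the grip and level (c4 left, about (158,180)). The large dish, ring and flask remain undisturbed. I move to a viewing pose beside the small holder.

Request:
{"method": "jog_arm", "body": {
  "increments": [
    [[3, 0.2, 1, 0, 0, 0, 3.4], [7.5, 0.5, 2, 0, 0, 0, 3.4], [12, 0.8, 2, 0, 0, 0, 3.4], [17.4, 1.2, 2, 0, 0, 0, 3.4], [17.4, 1.2, 2, 0, 0, 0, 3.4]]
  ]
}}

```text
t: 6.4
tcp_pos: [626.3, -183.2, 100.1]
eef_rot: [-0.001, -0.664, 0.747, 0.002]
force: [-0.1, 0.3, -0.5]
width: 35.2
gripper_force: 57.6
```

Request:
{"method": "jog_arm", "body": {
  "increments": [
    [[0, 0, 0, 0, 0, 0, 3.4], [0, 0, 0, 0, 0, 0, 3.4]]
  ]
}}

```text
t: 6.65
tcp_pos: [623.5, -184.4, 104.9]
eef_rot: [-0.0, -0.663, 0.748, -0.0]
force: [0.8, 0.3, -0.4]
width: 34.9
gripper_force: 57.6
```

Run:
```python
from h import *
o,c=grab('wrist','w5.png');print(o['t'],o['tcp_pos'],o['eef_rot'],o['joint_pos'].round(2))
plates(c,o,dict(small=proj(c,[[626,-230,4]],o)[0]),th=85)
print(proj(c,[[626.3,-230.2,4]],o))
x,y,z=o['tcp_pos'];a=np.linspace(0,6.28,9)
for dy in(0,2): print(dy,proj(c,[[x,y+dy-19,z+10.5],[x-19,y+dy,z+10.5],[x+19,y+dy,z+10.5],[x,y+dy+19,z+10.5]],o).round(0).tolist())
```

```text
6.65 [ 623.49318587 -184.36834792  104.94430223] [-5.81459527e-05 -6.63350848e-01  7.48308521e-01 -7.95660196e-05] [-0.39  0.38  0.24  1.43 -0.   -1.84]
small ((627.3236694335938, -230.14488220214844), (78.64751434326172, 79.42119598388672), 83.05902099609375)
[[302.5308096  160.44992113]]
0 [[310.0, 278.0], [369.0, 320.0], [265.0, 332.0], [323.0, 371.0]]
2 [[311.0, 283.0], [370.0, 325.0], [266.0, 336.0], [323.0, 375.0]]
```

View pics/w5.png

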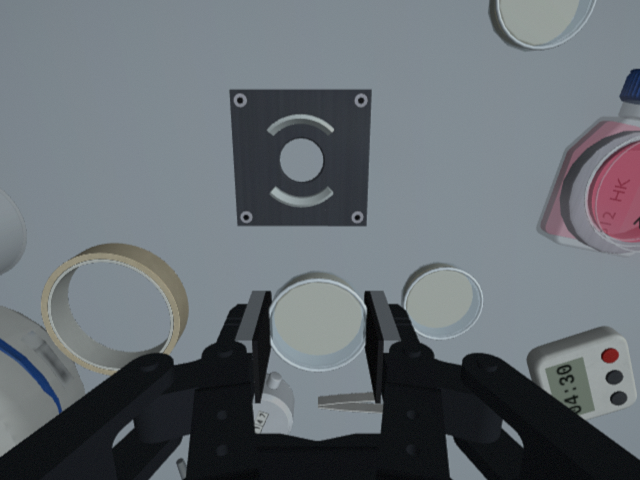

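The small holder's centre is at pixel (302,160), matching the prediction for (626.5,−230.2). The dish hangs level at (319,321). I carry it over and lower it.

Request:
{"method": "jog_arm", "body": {
  "increments": [
    [[0.3, -2, 0, 0, 0, 0, 3.4], [0.3, -4.6, -1, 0, 0, 0, 3.4], [0.3, -4.6, -4, 0, 0, 0, 3.4], [0.3, -4.6, -7, 0, 0, 0, 3.4], [0.3, -4.6, -7, 0, 0, 0, 3.4]]
  ]
}}

```text
t: 7.32
tcp_pos: [624.0, -230.9, 29.8]
eef_rot: [-0.002, -0.663, 0.749, 0.004]
force: [-0.1, -0.5, -0.9]
width: 35.5
gripper_force: 57.6
```

Request:
{"method": "jog_arm", "body": {
  "increments": [
    [[0, 0, 0, 0, 0, 0, 3.4], [0, 0, 0, 0, 0, 0, 3.4]]
  ]
}}

```text
t: 7.58
tcp_pos: [628.8, -231.3, 36.5]
eef_rot: [0.001, -0.663, 0.748, -0.002]
force: [0.1, -0.3, 1.2]
width: 35.3
gripper_force: 57.6
```

Request:
{"method": "jog_arm", "body": {
  "increments": [
    [[0, 0, 0, 0, 0, 0, 3.4], [0, 0, 0, 0, 0, 0, 3.4], [0, 0, 0, 0, 0, 0, 3.4], [0, 0, 0, 0, 0, 0, 3.4]]
  ]
}}

```text
t: 8.07
tcp_pos: [627.5, -230.1, 34.3]
eef_rot: [-0.0, -0.664, 0.748, 0.0]
force: [-0.1, -0.3, 0.1]
width: 35.0
gripper_force: 57.6
```

Run:
```python
from h import *
o,c=grab('wrist','w6.png');print(o['t'],o['tcp_pos'],o['qd'].round(3))
```

```text
8.075 [ 627.49862796 -230.08842704   34.30124292] [ 0.     0.002 -0.     0.    -0.001 -0.   ]
```

Request:
{"method": "jog_arm", "body": {
  "increments": [
    [[-0.06, 0, -0.8, 0, 0, 0, 3.4], [-0.06, 0, -1.7, 0, 0, 0, 3.4], [-0.06, 0, -2.4, 0, 0, 0, 3.4], [-0.06, 0, -2.6, 0, 0, 0, 3.4], [-0.06, 0, -2.6, 0, 0, 0, 3.4]]
  ]
}}

```text
t: 8.75
tcp_pos: [626.8, -230.2, 8.1]
eef_rot: [-0.0, -0.664, 0.748, 0.0]
force: [0.2, -0.3, -0.4]
width: 35.6
gripper_force: 57.4
```

Request:
{"method": "jog_arm", "body": {
  "increments": [
    [[0, 0, 0, 0, 0, 0, 3.4], [0, 0, 0, 0, 0, 0, 3.4], [0, 0, 0, 0, 0, 0, 3.4]]
  ]
}}

```text
t: 9.12
tcp_pos: [627.0, -230.3, 8.5]
eef_rot: [0.0, -0.664, 0.748, -0.0]
force: [0.2, 0.0, 0.3]
width: 35.2
gripper_force: 57.4
```

Request:
{"method": "jog_arm", "body": {
  "increments": [
    [[0, 0, -0.1, 0, 0, 0, 3.4], [0, 0, -0.15, 0, 0, 0, 3.4], [0, 0, -0.15, 0, 0, 0, 3.9], [0, 0, -0.15, 0, 0, 0, 5.0], [0, 0, -0.15, 0, 0, 0, 5.0]]
  ]
}}

```text
t: 9.75
tcp_pos: [626.8, -230.1, 6.6]
eef_rot: [-0.0, -0.664, 0.748, 0.0]
force: [0.8, -0.5, 0.3]
width: 50.4
gripper_force: 0.0
```

Request:
{"method": "jog_arm", "body": {
  "increments": [
    [[0, 0, 0, 0, 0, 0, 5], [0, 0, 2, 0, 0, 0, 5], [0, 0, 5, 0, 0, 0, 5], [0, 0, 9, 0, 0, 0, 6], [0, 0, 12, 0, 0, 0, 7]]
  ]
}}

```text
t: 10.38
tcp_pos: [627.9, -230.7, 131.0]
eef_rot: [0.001, -0.664, 0.748, -0.002]
force: [0.9, 0.3, 1.1]
width: 70.1
gripper_force: 0.0
```

Run:
```python
from h import *
o,c=grab('wrist','w7.png');print(o['t'],o['tcp_pos'],o['width'])
u,v=proj(c,[[626.7,-230.2,10]],o)[0].astype(int);print(u,v)
print(proj(c,[[626.7,-230.2,17],[626.7,-230.2-19,17],[626.7,-211.2,17],[645.7,-230.2,17],[607.7,-230.2,17]],o))
v0=max(0,v-90);cv2.imwrite('pics/c7.png',cv2.resize(c['pixels'][v0:v0+180,u-120:u+120],None,fx=3,fy=3));print(v0,u-120)
```

```text
10.375 [ 627.88344655 -230.66341736  130.96921686] 70.08660974597407
319 225
[[319.26203965 228.44169738]
 [315.73631817 200.08943984]
 [322.6432759  255.63207003]
 [290.37611954 231.76159599]
 [348.30253014 225.10403378]]
135 199
```

View pics/c7.png

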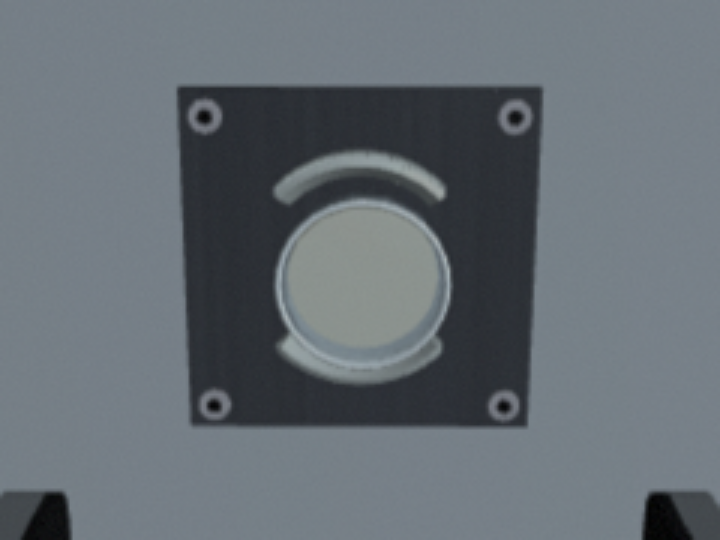

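The small dish sits inside the walls of its holder (c7 rim centre about (363,284), expected (361,280); about 1 mm off). It is flat and seated. Next is the large dish, so I go to a viewing pose over the pile.

Request:
{"method": "jog_arm", "body": {
  "increments": [
    [[-5, 1.5, 0, 0, 0, 0, 7.2], [-10, 3, 0, 0, 0, -0.02, 7.2], [-14, 4.5, 0, 0, 0, -0.04, 7.2], [-17.8, 5.1, 0, 0, 0, -0.04, 7.2], [-17.8, 5.1, 0, 0, 0, -0.04, 7.2]]
  ]
}}

```text
t: 11.05
tcp_pos: [446.8, -178.4, 127.5]
eef_rot: [-0.0, -0.648, 0.761, 0.0]
force: [1.0, 0.6, 0.1]
width: 71.9
gripper_force: 0.0
```

Request:
{"method": "jog_arm", "body": {
  "increments": [
    [[0, 0, 0, 0, 0, 0, 7.2], [0, 0, 0, 0, 0, 0, 7.2], [0, 0, 0, 0, 0, 0, 7.2], [0, 0, 0, 0, 0, 0, 7.2]]
  ]
}}

```text
t: 11.55
tcp_pos: [449.4, -179.3, 126.7]
eef_rot: [-0.0, -0.649, 0.761, 0.0]
force: [-1.1, -0.4, -0.4]
width: 71.9
gripper_force: 0.0
```

Run:
```python
from h import *
o,c=grab('wrist','w8.png');print(o['t'],o['tcp_pos'],o['eef_rot'],o['width'])
u,v=proj(c,[[451,-196,40]],o)[0].astype(int);v0=max(v-100,0);print(u-130,v0)
cv2.imwrite('pics/c8.png',cv2.resize(c['pixels'][v0:v0+195,u-130:u+130],None,fx=3,fy=3,interpolation=cv2.INTER_CUBIC))
for n,P,r in(('dish',[451,-196.5,47.5],30),('ring',[451,-196.5,34],33.5)):
    x,y,z=P; print(n,((proj(c,[P,[x,y-r,z],[x,y+r,z],[x+r,y,z],[x-r,y,z]],o)-[u-130,v0])*3).round(0).tolist())
```

```text
11.55 [ 449.35341554 -179.32448111  126.74573851] [-2.53864362e-05 -6.48572873e-01  7.61152560e-01  9.01321553e-05] 71.89264776801097
179 114
dish [[390.0, 308.0], [362.0, 148.0], [415.0, 457.0], [231.0, 333.0], [550.0, 283.0]]
ring [[391.0, 291.0], [361.0, 120.0], [418.0, 448.0], [224.0, 317.0], [560.0, 264.0]]
```

View pics/c8.png

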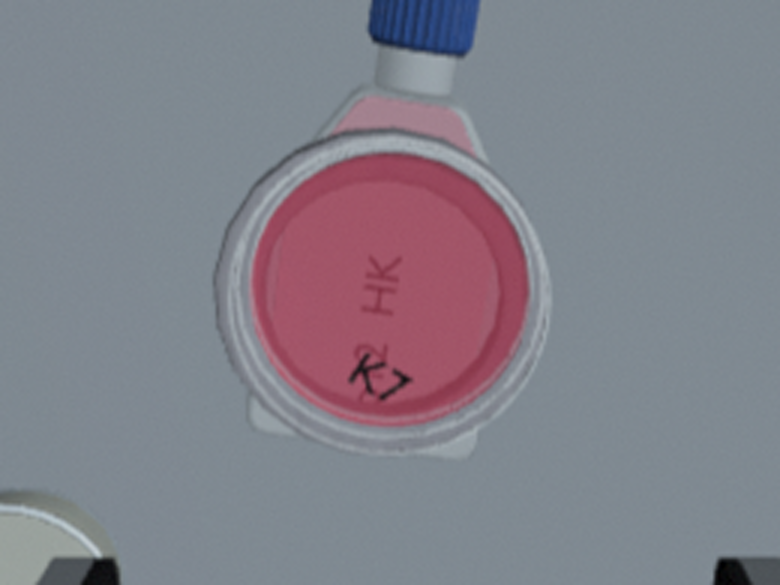

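Large dish: the lid spans crop x 233–548, centred at 390, so x ≈ 451 and y ≈ −197. The ring spans 215–551, so it is near (452.8,−195). I lower the open fingers beside the lid, staying above the ring.

Request:
{"method": "jog_arm", "body": {
  "increments": [
    [[0.16, -1, -1, 0, 0, 0, 7.2], [0.16, -1.75, -4, 0, 0, 0, 7.2], [0.16, -1.75, -7, 0, 0, 0, 7.2], [0.16, -1.75, -9, 0, 0, 0, 7.2], [0.16, -1.75, -9.3, 0, 0, 0, 7.2]]
  ]
}}

```text
t: 12.22
tcp_pos: [448.6, -196.1, 31.1]
eef_rot: [-0.001, -0.648, 0.761, 0.002]
force: [-0.8, 0.0, -0.5]
width: 71.7
gripper_force: 0.0
```

Request:
{"method": "jog_arm", "body": {
  "increments": [
    [[0, 0, 0, 0, 0, 0, 7.2], [0, 0, 0, 0, 0, 0, 7.2], [0, 0, 0, 0, 0, 0, 7.2], [0, 0, 0, 0, 0, 0, 7.2]]
  ]
}}

```text
t: 12.72
tcp_pos: [450.9, -196.9, 34.5]
eef_rot: [0.0, -0.649, 0.761, -0.001]
force: [0.0, 0.6, 0.3]
width: 71.8
gripper_force: 0.0
```

Request:
{"method": "jog_arm", "body": {
  "increments": [
    [[0, 0, -0.1, 0, 0, 0, 6.6], [0, 0, -0.1, 0, 0, 0, 6.1], [0, 0, -0.1, 0, 0, 0, 5.4], [0, 0, -0.1, 0, 0, 0, 5.4], [0, 0, -0.1, 0, 0, 0, 5.4]]
  ]
}}

```text
t: 13.35
tcp_pos: [451.0, -197.0, 33.5]
eef_rot: [0.0, -0.648, 0.761, -0.001]
force: [-0.7, 0.8, 6.1]
width: 57.3
gripper_force: 64.2
```

Request:
{"method": "jog_arm", "body": {
  "increments": [
    [[0, 0, 0, 0, 0, 0, 5.4], [0, 0, 0, 0, 0, 0, 5.4]]
  ]
}}

```text
t: 13.6
tcp_pos: [450.9, -196.9, 33.5]
eef_rot: [0.0, -0.649, 0.761, -0.001]
force: [-0.9, 0.7, 6.0]
width: 57.1
gripper_force: 64.2
```

Request:
{"method": "jog_arm", "body": {
  "increments": [
    [[0, 0, 0.5, 0, 0, 0, 5.4], [0, 0, 1.5, 0, 0, 0, 5.4], [0, 0, 4, 0, 0, 0, 5.4], [0, 0, 7, 0, 0, 0, 5.4], [0, 2, 8, 0, 0, 0, 5.4]]
  ]
}}

```text
t: 14.22
tcp_pos: [451.8, -177.5, 115.2]
eef_rot: [0.001, -0.648, 0.762, -0.002]
force: [0.4, 0.3, 0.7]
width: 57.3
gripper_force: 63.9
```

Request:
{"method": "jog_arm", "body": {
  "increments": [
    [[0, 5, 0, 0, 0, 0, 5.4], [-0.3, 11, 0, 0, 0, 0, 5.4], [-0.6, 17, 0, 0, 0, 0, 5.4], [-0.8, 22, 0, 0, 0, 0, 5.4], [-1, 27, 0, 0, 0, 0, 5.4]]
  ]
}}

```text
t: 14.85
tcp_pos: [438.9, 96.1, 112.1]
eef_rot: [-0.0, -0.649, 0.761, 0.001]
force: [0.4, 0.7, 0.1]
width: 57.2
gripper_force: 63.9
```

Request:
{"method": "jog_arm", "body": {
  "increments": [
    [[0, 2, 0, 0, 0, 0, 5.4], [0, 5, 0, 0, 0, 0, 5.4], [0, 5, 0, 0, 0, 0, 5.4], [0, 5, 0, 0, 0, 0, 5.4], [0, 5, 0, 0, 0, 0, 5.4]]
  ]
}}

```text
t: 15.48
tcp_pos: [440.2, 142.8, 112.5]
eef_rot: [-0.0, -0.648, 0.762, 0.0]
force: [-0.6, -0.0, -1.1]
width: 57.5
gripper_force: 63.9
```

Run:
```python
from h import *
o,c=grab('wrist','w9.png');print(o['t'],o['tcp_pos'],o['eef_rot'],o['width'],o['qd'].round(3),o['joint_pos'].round(2))
plates(c,o,dict(large=proj(c,[[440.4,105.3,4]],o)[0]),th=85)
print(proj(c,[[440.4,105.3,4],o['tcp_pos']],o))
x,y,z=o['tcp_pos']; z+=14
for dy in(0,2): print(dy,proj(c,[[x,y+dy-30,z],[x-30,y+dy,z],[x+30,y+dy,z],[x,y+dy+30,z]],o).round(0).tolist())
cv2.imwrite('pics/c9.png',c['pixels'][60:460,100:540])
```

```text
15.475 [440.15457065 142.77884934 112.54147663] [-3.13296461e-04 -6.48149980e-01  7.61512638e-01  8.48343005e-05] 57.49430489374477 [-0.009  0.002  0.004 -0.003  0.001  0.001] [ 0.17 -0.11 -0.29  1.39 -0.   -1.24]
large ((440.5796203613281, 104.92860412597656), (94.59239196777344, 95.01054382324219), 80.80777740478516)
[[306.34253234 172.44130325]
 [316.74354552 312.04452322]]
0 [[302.0, 252.0], [402.0, 319.0], [234.0, 343.0], [330.0, 401.0]]
2 [[303.0, 258.0], [402.0, 324.0], [235.0, 348.0], [330.0, 405.0]]
```

View pics/c9.png

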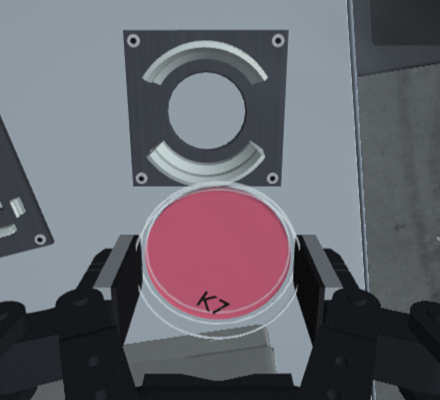

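The large holder's centre is confirmed at (440.5,105.1). The dish is held level at crop (219,260), within about 0.7 mm of the tool centre.

Request:
{"method": "jog_arm", "body": {
  "increments": [
    [[0, -1.5, 0, 0, 0, 0, 5.4], [0, -3.7, -2, 0, 0, 0, 5.4], [0, -3.7, -5, 0, 0, 0, 5.4], [0, -3.7, -7.2, 0, 0, 0, 5.4], [0, -3.7, -7.2, 0, 0, 0, 5.4]]
  ]
}}

```text
t: 16.15
tcp_pos: [438.4, 104.9, 38.8]
eef_rot: [-0.002, -0.648, 0.762, 0.001]
force: [-0.3, -0.1, -0.5]
width: 57.3
gripper_force: 63.9
```

Request:
{"method": "jog_arm", "body": {
  "increments": [
    [[0, 0, 0, 0, 0, 0, 5.4], [0, 0, 0, 0, 0, 0, 5.4], [0, 0, 0, 0, 0, 0, 5.4], [0, 0, 0, 0, 0, 0, 5.4]]
  ]
}}

```text
t: 16.65
tcp_pos: [440.9, 106.4, 41.4]
eef_rot: [0.0, -0.649, 0.761, -0.0]
force: [-0.2, -0.1, -0.9]
width: 57.1
gripper_force: 63.9
```

Request:
{"method": "jog_arm", "body": {
  "increments": [
    [[-0.03, -0.07, -1, 0, 0, 0, 5.4], [-0.03, -0.07, -2, 0, 0, 0, 5.4], [-0.03, -0.07, -3, 0, 0, 0, 5.4], [-0.03, -0.07, -3.5, 0, 0, 0, 5.4], [-0.03, -0.07, -3.5, 0, 0, 0, 5.4]]
  ]
}}

```text
t: 17.27
tcp_pos: [439.5, 105.6, 5.0]
eef_rot: [-0.001, -0.649, 0.761, 0.0]
force: [0.2, 0.3, 0.6]
width: 57.3
gripper_force: 63.9
```

Request:
{"method": "jog_arm", "body": {
  "increments": [
    [[0, 0, 0, 0, 0, 0, 5.4], [0, 0, 0, 0, 0, 0, 5.4], [0, 0, 0, 0, 0, 0, 5.4]]
  ]
}}

```text
t: 17.65
tcp_pos: [440.5, 105.6, 6.2]
eef_rot: [0.0, -0.648, 0.761, -0.0]
force: [0.0, -0.3, 0.9]
width: 57.6
gripper_force: 63.9
```

Request:
{"method": "jog_arm", "body": {
  "increments": [
    [[0, 0, -0.1, 0, 0, 0, 5.4], [0, 0, -0.2, 0, 0, 0, 5.4], [0, 0, -0.2, 0, 0, 0, 5.4], [0, 0, -0.2, 0, 0, 0, 6.2], [0, 0, -0.2, 0, 0, 0, 7.2]]
  ]
}}

```text
t: 18.27
tcp_pos: [440.3, 105.6, 3.9]
eef_rot: [0.0, -0.648, 0.761, -0.0]
force: [-0.0, -0.1, 0.0]
width: 72.2
gripper_force: 0.0
```

Request:
{"method": "jog_arm", "body": {
  "increments": [
    [[0, 0, 0, 0, 0, 0, 7.2], [0, 0, 1, 0, 0, 0, 7.2], [0, 0, 3, 0, 0, 0, 7.2], [0, 0, 7, 0, 0, 0, 7.2], [0, 0, 11, 0, 0, 0, 7.6]]
  ]
}}

```text
t: 18.9
tcp_pos: [440.0, 105.6, 115.4]
eef_rot: [0.0, -0.649, 0.761, -0.0]
force: [1.5, -0.3, 0.6]
width: 76.0
gripper_force: 0.0
```

Request:
{"method": "jog_arm", "body": {
  "increments": [
    [[0, 0, 0, 0, 0, 0, 7.6], [0, 0, 0, 0, 0, 0, 7.6], [0, 0, 0, 0, 0, 0, 7.6]]
  ]
}}

```text
t: 19.27
tcp_pos: [439.2, 105.5, 112.5]
eef_rot: [-0.001, -0.648, 0.761, 0.001]
force: [-0.1, -0.0, 0.1]
width: 76.5
gripper_force: 0.0
```

Run:
```python
from h import *
o,c=grab('wrist','w10.png');print(o['t'],o['tcp_pos'],o['eef_rot'],o['width'])
im=c['pixels'].astype(int);m=((im[...,2]-im[...,1])>35).astype(np.uint8)
k=max(cv2.findContours(m,0,1)[0],key=cv2.contourArea)[:,0,:]
for z in(6,12,17):
  e=cv2.fitEllipse(ray(c,k,z,o)[:,:2].astype(np.float32));print(z,np.round(e[0],1),np.round(e[1],1))
grab('top','t10.png')
```

```text
19.275 [439.15102608 105.51702922 112.49286748] [-0.00106367 -0.64848646  0.76122505  0.00077232] 76.46180593940848
6 [439.8 106. ] [53.9 54.7]
12 [439.5 104.2] [52.6 53.3]
17 [439.3 102.7] [51.5 52.2]
```

Large dish is seated: the pink medium is centred at about (439.7,105.4), against a holder centre of (440.5,105.1). I go back for the ring.

Request:
{"method": "jog_arm", "body": {
  "increments": [
    [[0.2, -5, 0.5, 0, 0, 0, 7.9], [0.5, -11, 1, 0, 0, 0, 7.9], [0.8, -17, 1.5, 0, 0, 0, 7.9], [1, -23, 1.5, 0, 0, 0, 7.9], [1.2, -28.5, 1.5, 0, 0, 0, 7.9]]
  ]
}}

```text
t: 20.0
tcp_pos: [451.6, -181.3, 128.1]
eef_rot: [-0.0, -0.648, 0.761, 0.0]
force: [0.6, 0.1, 0.4]
width: 78.7
gripper_force: 0.0
```

Request:
{"method": "jog_arm", "body": {
  "increments": [
    [[0, 0, 0, 0, 0, 0, 7.9], [0, 0, 0, 0, 0, 0, 7.9], [0, 0, 0, 0, 0, 0, 7.9], [0, 0, 0, 0, 0, 0, 7.9]]
  ]
}}

```text
t: 20.5
tcp_pos: [452.3, -178.1, 128.7]
eef_rot: [0.0, -0.649, 0.761, 0.0]
force: [0.5, 0.4, -0.0]
width: 79.0
gripper_force: 0.0
```

Run:
```python
from h import *
o,c=grab('wrist','w11.png');print(o['t'],o['tcp_pos'],o['eef_rot'],o['width'])
P=np.array([452.5,-195.5,34]);u,v=proj(c,P,o)[0].astype(int);v0=max(v-100,0);print(u-130,v0)
cv2.imwrite('pics/c11.png',cv2.resize(c['pixels'][v0:v0+195,u-130:u+130],None,fx=3,fy=3,interpolation=cv2.INTER_CUBIC))
for n,z,r in(('ringtop',34,33.5),('hole',34,24),('bottom',24,33.5)):
    x,y,_=P; print(n,((proj(c,[[x,y,z],[x,y-r,z],[x,y+r,z],[x+r,y,z],[x-r,y,z]],o)-[u-130,v0])*3).round(0).tolist())
```

```text
20.5 [ 452.26242482 -178.10357524  128.73820819] [ 2.42589111e-05 -6.49298719e-01  7.60533462e-01  1.63639335e-04] 79.02886846459405
181 109
ringtop [[392.0, 301.0], [363.0, 132.0], [418.0, 457.0], [226.0, 327.0], [560.0, 275.0]]
hole [[392.0, 301.0], [372.0, 181.0], [411.0, 414.0], [273.0, 319.0], [512.0, 282.0]]
bottom [[392.0, 289.0], [365.0, 126.0], [418.0, 440.0], [233.0, 314.0], [554.0, 264.0]]
```

View pics/c11.png

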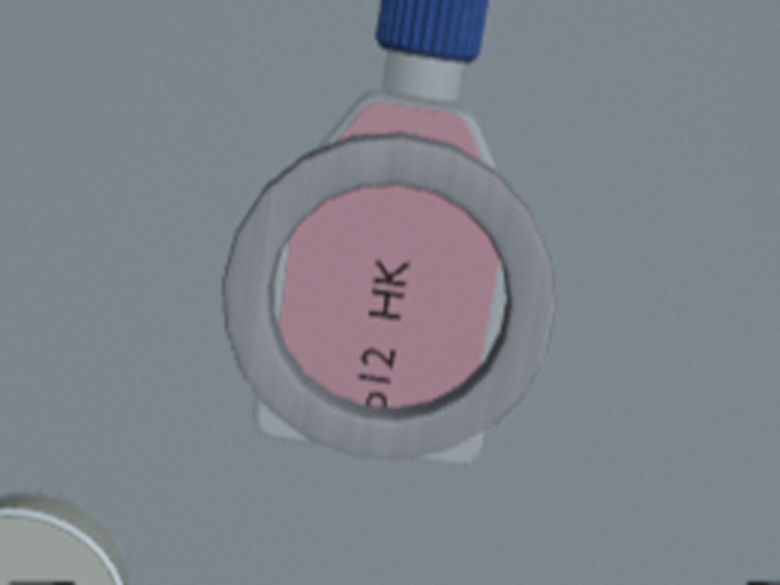

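The ring lies bare on the flask: crop centre (389,296), world about (453,−195.3), outline 332 px ≈ 67 mm ✓. I straddle it.

Request:
{"method": "jog_arm", "body": {
  "increments": [
    [[0.07, -1.72, -2, 0, 0, 0, 7.9], [0.07, -1.72, -5, 0, 0, 0, 7.9], [0.07, -1.72, -8, 0, 0, 0, 7.9], [0.07, -1.72, -8, 0, 0, 0, 7.9], [0.07, -1.72, -8, 0, 0, 0, 7.9]]
  ]
}}

```text
t: 21.18
tcp_pos: [453.5, -196.5, 49.9]
eef_rot: [0.0, -0.649, 0.761, -0.001]
force: [0.7, -0.0, -0.1]
width: 79.0
gripper_force: 0.0
```

Request:
{"method": "jog_arm", "body": {
  "increments": [
    [[0, 0, 0, 0, 0, 0, 7.9], [0, 0, 0, 0, 0, 0, 7.9], [0, 0, 0, 0, 0, 0, 7.9]]
  ]
}}

```text
t: 21.55
tcp_pos: [453.4, -196.9, 49.6]
eef_rot: [0.0, -0.648, 0.761, -0.001]
force: [-0.2, -0.5, 0.3]
width: 79.3
gripper_force: 0.0
```

Request:
{"method": "jog_arm", "body": {
  "increments": [
    [[-0.04, 0.15, -1.2, 0, 0, 0, 7.9], [-0.04, 0.15, -2.4, 0, 0, 0, 7.9], [-0.04, 0.15, -3.3, 0, 0, 0, 7.9], [-0.04, 0.15, -3.5, 0, 0, 0, 7.9], [-0.04, 0.15, -3.5, 0, 0, 0, 7.9]]
  ]
}}

```text
t: 22.18
tcp_pos: [452.3, -195.0, 13.5]
eef_rot: [-0.0, -0.648, 0.761, 0.0]
force: [0.1, 0.1, 0.6]
width: 79.0
gripper_force: 0.0
```

Request:
{"method": "jog_arm", "body": {
  "increments": [
    [[0, 0, 0, 0, 0, 0, 7.9], [0, 0, 0, 0, 0, 0, 7.2], [0, 0, 0, 0, 0, 0, 6.4], [0, 0, 0, 0, 0, 0, 6.4], [0, 0, 0, 0, 0, 0, 6.4]]
  ]
}}

```text
t: 22.8
tcp_pos: [453.2, -195.4, 15.2]
eef_rot: [0.0, -0.648, 0.761, -0.001]
force: [-1.1, 1.0, 5.7]
width: 64.9
gripper_force: 53.5
```

Request:
{"method": "jog_arm", "body": {
  "increments": [
    [[0, 0, 0.5, 0, 0, 0, 6.4], [0, 0, 1.5, 0, 0, 0, 6.4], [0, 0, 4, 0, 0, 0, 6.4], [0, 0, 7, 0, 0, 0, 6.4], [0, 2, 9, 0, 0, 0, 6.4]]
  ]
}}

```text
t: 23.42
tcp_pos: [453.2, -176.2, 105.8]
eef_rot: [0.0, -0.648, 0.762, -0.001]
force: [1.0, 0.1, -1.8]
width: 64.9
gripper_force: 53.7
```

Request:
{"method": "jog_arm", "body": {
  "increments": [
    [[-0.2, 5, 0, 0, 0, 0, 6.4], [-0.5, 10, 0, 0, 0, 0, 6.4], [-0.8, 16, 0, 0, 0, 0, 6.4], [-1.1, 22, 0, 0, 0, 0, 6.4], [-1.3, 28, 0, 0, 0, 0, 6.4]]
  ]
}}

```text
t: 24.05
tcp_pos: [439.3, 106.7, 104.3]
eef_rot: [0.0, -0.648, 0.761, -0.0]
force: [1.7, -0.5, -0.6]
width: 64.6
gripper_force: 53.6
```

Request:
{"method": "jog_arm", "body": {
  "increments": [
    [[0, 1, 0, 0, 0, 0, 6.4], [0, 4, 0, 0, 0, 0, 6.4], [0, 4, 0, 0, 0, 0, 6.4], [0, 4, 0, 0, 0, 0, 6.4], [0, 4, 0, 0, 0, 0, 6.4]]
  ]
}}

```text
t: 24.68
tcp_pos: [439.6, 143.8, 103.8]
eef_rot: [-0.0, -0.648, 0.762, -0.0]
force: [-0.2, 0.4, -1.4]
width: 65.0
gripper_force: 53.6
```

Run:
```python
from h import *
o,c=grab('wrist','w12.png');print(o['t'],o['tcp_pos'],o['eef_rot'],o['width'],o['qd'].round(3))
plates(c,o,dict(large=proj(c,[[440.4,105.3,4]],o)[0]),th=85)
im=c['pixels'].astype(int);m=((im[...,2]-im[...,1])>35).astype(np.uint8);m[300:]=0
k=max(cv2.findContours(m,0,1)[0],key=cv2.contourArea)[:,0,:]
for z in(8,):
  e=cv2.fitEllipse(ray(c,k,z,o)[:,:2].astype(np.float32));print(z,np.round(e[0],1),np.round(e[1],1))
# held ring hole: brightness edges along image column/row through ring top centre
x,y,z=o['tcp_pos'];z+=19
print(proj(c,[[x,y,z],[x,y-33.5,z],[x,y+33.5,z],[x,y-24,z],[x,y+24,z]],o).round(1).tolist())
g=cv2.cvtColor(c['pixels'],cv2.COLOR_BGR2GRAY);print(g[230:430:3,316].tolist())
```

```text
24.675 [439.63753686 143.78695803 103.81098747] [-1.90218290e-04 -6.47844293e-01  7.61772742e-01 -1.55349028e-04] 65.02987174343295 [-0.001 -0.    -0.002  0.     0.004  0.002]
8 [439.7 105.5] [53.4 53.9]
[[316.8, 338.8], [299.7, 247.3], [331.6, 418.4], [304.8, 274.6], [327.6, 396.9]]
[157, 161, 139, 133, 90, 97, 116, 157, 150, 146, 146, 143, 141, 140, 129, 145, 146, 146, 145, 147, 145, 147, 146, 146, 146, 147, 146, 144, 146, 146, 146, 145, 146, 146, 146, 145, 146, 145, 147, 145, 146, 145, 145, 146, 146, 145, 144, 145, 145, 145, 145, 92, 94, 98, 103, 115, 162, 153, 151, 148, 147, 145, 119, 95, 81, 90, 87]
```

The held ring's edges (398 and 416 px) match the prediction (397 and 418), so it is centred in the grip. I move over the large holder.

Request:
{"method": "jog_arm", "body": {
  "increments": [
    [[0.07, -1.5, 0, 0, 0, 0, 6.4], [0.07, -3.86, -1, 0, 0, 0, 6.4], [0.07, -3.86, -4, 0, 0, 0, 6.4], [0.07, -3.86, -5.5, 0, 0, 0, 6.4], [0.07, -3.86, -5.5, 0, 0, 0, 6.4]]
  ]
}}

```text
t: 25.35
tcp_pos: [438.7, 105.7, 47.4]
eef_rot: [-0.001, -0.648, 0.761, 0.001]
force: [0.3, 0.5, -2.3]
width: 64.9
gripper_force: 53.6
```

Request:
{"method": "jog_arm", "body": {
  "increments": [
    [[0, 0, 0, 0, 0, 0, 6.4], [0, 0, 0, 0, 0, 0, 6.4], [0, 0, 0, 0, 0, 0, 6.4], [0, 0, 0, 0, 0, 0, 6.4]]
  ]
}}

```text
t: 25.85
tcp_pos: [440.5, 106.4, 49.2]
eef_rot: [0.0, -0.649, 0.761, -0.0]
force: [0.0, -0.9, -2.1]
width: 64.8
gripper_force: 53.7
```

Request:
{"method": "jog_arm", "body": {
  "increments": [
    [[-0.02, -0.1, -1.2, 0, 0, 0, 6.4], [-0.02, -0.1, -2.4, 0, 0, 0, 6.4], [-0.02, -0.1, -3.4, 0, 0, 0, 6.4], [-0.02, -0.1, -3.8, 0, 0, 0, 6.4], [-0.02, -0.1, -3.8, 0, 0, 0, 6.4]]
  ]
}}

```text
t: 26.48
tcp_pos: [439.5, 105.3, 10.2]
eef_rot: [-0.0, -0.648, 0.761, 0.0]
force: [0.1, -0.1, -1.6]
width: 64.7
gripper_force: 53.7
```

Request:
{"method": "jog_arm", "body": {
  "increments": [
    [[0, 0, 0, 0, 0, 0, 6.4], [0, 0, 0, 0, 0, 0, 6.4], [0, 0, 0, 0, 0, 0, 6.4], [0, 0, 0, 0, 0, 0, 6.4]]
  ]
}}

```text
t: 26.98
tcp_pos: [440.2, 105.3, 11.0]
eef_rot: [0.0, -0.648, 0.761, -0.0]
force: [-0.8, 1.1, -1.8]
width: 65.2
gripper_force: 53.7
```

Request:
{"method": "jog_arm", "body": {
  "increments": [
    [[0, 0, -0.1, 0, 0, 0, 6.4], [0, 0, -0.2, 0, 0, 0, 6.4], [0, 0, -0.2, 0, 0, 0, 6.4], [0, 0, -0.2, 0, 0, 0, 6.8], [0, 0, -0.2, 0, 0, 0, 7.7]]
  ]
}}

```text
t: 27.6
tcp_pos: [440.3, 105.3, 9.1]
eef_rot: [0.0, -0.648, 0.761, -0.0]
force: [0.6, -0.6, 0.6]
width: 77.3
gripper_force: 0.0
```

Request:
{"method": "jog_arm", "body": {
  "increments": [
    [[0, 0, 0, 0, 0, 0, 7.9], [0, 0, 1, 0, 0, 0, 7.9], [0, 0, 3, 0, 0, 0, 7.9], [0, 0, 7, 0, 0, 0, 7.9], [0, 0, 11, 0, 0, 0, 7]]
  ]
}}

```text
t: 28.22
tcp_pos: [439.9, 105.3, 120.5]
eef_rot: [0.0, -0.649, 0.761, -0.0]
force: [0.7, -0.1, 0.5]
width: 69.9
gripper_force: 0.0
```

Request:
{"method": "jog_arm", "body": {
  "increments": [
    [[0, 0, 0, 0, 0, 0, 6.2], [0, 0, 0, 0, 0, 0, 6.2], [0, 0, 0, 0, 0, 0, 6.2]]
  ]
}}

```text
t: 28.6
tcp_pos: [438.9, 105.2, 117.4]
eef_rot: [-0.001, -0.648, 0.761, 0.001]
force: [0.1, -0.4, -0.4]
width: 61.8
gripper_force: 0.0
```

Run:
```python
from h import *
o,c=grab('wrist','w13.png');print(o['t'],o['tcp_pos'],o['eef_rot'],o['width'])
im=c['pixels'].astype(int);m=((im[...,2]-im[...,1])>35).astype(np.uint8)
k=max(cv2.findContours(m,0,1)[0],key=cv2.contourArea)[:,0,:]
for z in(27.5,17.5):
  e=cv2.fitEllipse(ray(c,k,z,o)[:,:2].astype(np.float32));print(z,np.round(e[0],1),np.round(e[1],1))
ot,ct=grab('top','t13.png')
# flask
im=ct['pixels'].astype(int);m=((im[...,2]-im[...,1])>12).astype(np.uint8)
n,l,s,ce=cv2.connectedComponentsWithStats(m)
for i in range(1,n):
    if 330<ce[i][0]<440 and 270<ce[i][1]<350 and s[i,4]>100: 
        k=cv2.findContours((l==i).astype(np.uint8),0,1)[0][0][:,0,:]; print(s[i],cv2.minAreaRect(ray(ct,k,12)[:,:2].astype(np.float32)))
```

```text
28.6 [438.87519228 105.22430055 117.37427786] [-0.0011586  -0.64848772  0.76122378  0.0008322 ] 61.84374420011225
27.5 [439.2 103.3] [42.5 45.7]
17.5 [439.7 106.4] [44.4 47.6]
[ 369  292   49   42 1297] ((452.929931640625, -196.00494384765625), (70.19721221923828, 46.339298248291016), 72.07305908203125)
```

The ring is down: the pink disc shows through its hole around (439.5,105), the expected size. Next the flask, whose axis is at 72.1°. I line the fingers up across it.

Request:
{"method": "jog_arm", "body": {
  "increments": [
    [[0.3, -5, 0, 0, 0, -0.03, 6.2], [0.6, -11, 0, 0, 0, -0.06, 6.2], [1, -17, 0, 0, 0, -0.1, 6.2], [1.3, -23, 0, 0, 0, -0.15, 6.2], [1.6, -28.3, 0, 0, 0, -0.15, 6.2]]
  ]
}}

```text
t: 29.32
tcp_pos: [455.3, -179.6, 117.9]
eef_rot: [-0.0, -0.589, 0.808, 0.001]
force: [0.3, 0.8, -0.2]
width: 62.0
gripper_force: 0.0
```

Request:
{"method": "jog_arm", "body": {
  "increments": [
    [[0, 0, 0, 0, 0, 0, 6.2], [0, 0, 0, 0, 0, 0, 6.2], [0, 0, 0, 0, 0, 0, 6.2], [0, 0, 0, 0, 0, 0, 6.2], [0, 0, 0, 0, 0, 0, 6.2]]
  ]
}}

```text
t: 29.95
tcp_pos: [456.2, -176.9, 118.9]
eef_rot: [0.0, -0.59, 0.807, -0.0]
force: [-0.7, 0.2, -0.3]
width: 61.8
gripper_force: 0.0
```

Run:
```python
from h import *
o,c=grab('wrist','w14.png');print(o['t'],o['tcp_pos'],o['eef_rot'],o['width'])
w,x,y,z=o['eef_rot'];print('head',np.degrees(np.arctan2(2*y*y-1,2*x*y)))
im=c['pixels'].astype(int);m=((im[...,2]-im[...,1])>12).astype(np.uint8)
k=max(cv2.findContours(cv2.morphologyEx(m,cv2.MORPH_CLOSE,np.ones((5,5))),0,1)[0],key=cv2.contourArea)[:,0,:]
print(k.min(0),k.max(0))
for zz in(2,10): print(cv2.minAreaRect(ray(c,k,zz,o)[:,:2].astype(np.float32)))
h=cv2.cvtColor(c['pixels'],cv2.COLOR_BGR2HSV); mm=cv2.inRange(h,(105,130,60),(125,255,255))
n,l,s,ce=cv2.connectedComponentsWithStats(mm);i=1+np.argmax(s[1:,4]);print('cap',s[i],ray(c,ce[i],13,o))
```

```text
29.95 [ 456.15414459 -176.8763789   118.92244757] [ 5.76063533e-05 -5.90265023e-01  8.07209509e-01 -9.28503371e-05] 61.78751918439645
head 162.3516357154685
[276 143] [348 252]
((453.5063171386719, -195.02896118164062), (71.70370483398438, 46.54181671142578), 72.13204193115234)
((452.8742370605469, -196.70672607421875), (69.48492431640625, 45.10163497924805), 72.13202667236328)
cap [294  96  36  28 965] [[ 436.4289873  -248.03308153   13.        ]]
```

Request:
{"method": "jog_arm", "body": {
  "increments": [
    [[-0.19, -1.59, -2, 0, 0, 0, 6.4], [-0.19, -1.59, -5, 0, 0, 0, 6.4], [-0.19, -1.59, -7.5, 0, 0, 0, 6.4], [-0.19, -1.59, -7.5, 0, 0, 0, 6.4], [-0.19, -1.59, -7.5, 0, 0, 0, 6.4]]
  ]
}}

```text
t: 30.62
tcp_pos: [454.7, -193.8, 44.8]
eef_rot: [0.0, -0.59, 0.808, -0.001]
force: [0.1, -0.3, -0.5]
width: 64.2
gripper_force: 0.0
```

Request:
{"method": "jog_arm", "body": {
  "increments": [
    [[0, 0, 0, 0, 0, 0, 6.4], [0, 0, 0, 0, 0, 0, 6.4], [0, 0, 0, 0, 0, 0, 6.4], [0, 0, 0, 0, 0, 0, 6.4]]
  ]
}}

```text
t: 31.12
tcp_pos: [454.2, -193.6, 44.0]
eef_rot: [0.0, -0.59, 0.808, -0.0]
force: [-0.4, -0.7, -0.3]
width: 64.0
gripper_force: 0.0
```

Request:
{"method": "jog_arm", "body": {
  "increments": [
    [[0, 0.06, -1.2, 0, 0, 0, 6.4], [0, 0.06, -2.6, 0, 0, 0, 6.4], [0, 0.06, -3.6, 0, 0, 0, 6.4], [0, 0.06, -4, 0, 0, 0, 6.4], [0, 0.06, -4, 0, 0, 0, 6.4]]
  ]
}}

```text
t: 31.75
tcp_pos: [453.7, -192.8, 3.2]
eef_rot: [-0.0, -0.59, 0.808, 0.001]
force: [0.7, -1.0, 0.5]
width: 64.0
gripper_force: 0.0
```

Request:
{"method": "jog_arm", "body": {
  "increments": [
    [[0, 0, 0, 0, 0, 0, 6.4], [0, 0, 0, 0, 0, 0, 5.6], [0, 0, 0, 0, 0, 0, 4.6], [0, 0, 0, 0, 0, 0, 4.6], [0, 0, 0, 0, 0, 0, 4.6]]
  ]
}}

```text
t: 32.38
tcp_pos: [455.0, -193.5, 4.8]
eef_rot: [0.0, -0.59, 0.808, -0.001]
force: [0.8, -0.2, 5.8]
width: 48.0
gripper_force: 64.7
```

Gripped: width 48, with the same 2 mm under-reading as on the other parts. I lift it and carry it level to a pose beside the frame.

Request:
{"method": "jog_arm", "body": {
  "increments": [
    [[0, 0, 0.5, 0, 0, 0, 4.6], [0, 0, 1.5, 0, 0, 0, 4.6], [0, 0, 4, 0, 0, 0, 4.6], [0, 0, 7.5, 0, 0, 0, 4.6], [0, 1, 11, 0, 0, 0, 4.6]]
  ]
}}

```text
t: 33.0
tcp_pos: [453.6, -183.1, 114.7]
eef_rot: [-0.0, -0.589, 0.808, 0.0]
force: [1.6, -1.0, 0.1]
width: 48.0
gripper_force: 64.0
```

Request:
{"method": "jog_arm", "body": {
  "increments": [
    [[1, 4, 0.5, 0, 0, 0.05, 4.6], [2, 9, 0.5, 0, 0, 0.13, 4.6], [3, 15, 0.5, 0, 0, 0.22, 4.6], [4.5, 21, 0.5, 0, 0, 0.32, 4.6], [6, 26.5, 0.5, 0, 0, 0.413, 4.6]]
  ]
}}

```text
t: 33.62
tcp_pos: [514.0, 84.1, 119.1]
eef_rot: [-0.0, 0.744, -0.668, 0.0]
force: [0.8, -0.9, -1.3]
width: 47.8
gripper_force: 64.0
```

Request:
{"method": "jog_arm", "body": {
  "increments": [
    [[0, 4, 0, 0, 0, 0, 4.6], [0, 8, 0, 0, 0, 0, 4.6], [0, 9.5, 0, 0, 0, 0, 4.6], [0, 9.5, 0, 0, 0, 0, 4.6], [0, 9.5, 0, 0, 0, 0, 4.6]]
  ]
}}

```text
t: 34.25
tcp_pos: [514.1, 175.8, 118.8]
eef_rot: [0.0, 0.742, -0.67, 0.0]
force: [0.1, 1.1, -0.2]
width: 47.9
gripper_force: 64.0
```

Request:
{"method": "jog_arm", "body": {
  "increments": [
    [[0, 0, 0, 0, 0, 0, 4.6], [0, 0, 0, 0, 0, 0, 4.6]]
  ]
}}

```text
t: 34.5
tcp_pos: [514.2, 176.0, 118.9]
eef_rot: [0.0, 0.742, -0.67, 0.0]
force: [-0.0, -0.5, -0.6]
width: 48.1
gripper_force: 64.0
```

Run:
```python
from h import *
o,c=grab('wrist','w15.png');print(o['t'],o['tcp_pos'],o['eef_rot'],o['width'],o['qd'].round(3),o['joint_pos'].round(2))
w,x,y,z=o['eef_rot'];print('head',np.degrees(np.arctan2(2*y*y-1,2*x*y)))
print(proj(c,[[603.5,120,4]],o))
plates(c,o,dict(frame=proj(c,[[603.5,120,4]],o)[0]),th=85)
im=c['pixels'].astype(int);m=((im[...,2]-im[...,1])>12).astype(np.uint8)
k=max(cv2.findContours(cv2.morphologyEx(m,cv2.MORPH_CLOSE,np.ones((5,5))),0,1)[0],key=cv2.contourArea)[:,0,:]
r=cv2.minAreaRect(ray(c,k,o['tcp_pos'][2]+6,o)[:,:2].astype(np.float32));print('medium',r)
h=cv2.cvtColor(c['pixels'],cv2.COLOR_BGR2HSV); mm=cv2.inRange(h,(105,130,60),(125,255,255))
n,l,s,ce=cv2.connectedComponentsWithStats(mm);i=1+np.argmax(s[1:,4]);print('cap',s[i],ray(c,ce[i],o['tcp_pos'][2]+9,o))
```

```text
34.5 [514.24014518 176.04472007 118.86685847] [ 6.24154388e-05  7.42180100e-01 -6.70200485e-01  6.52742302e-05] 48.103028154346745 [ 0.007  0.002  0.002  0.001  0.002 -0.   ] [ 0.21  0.1  -0.07  1.4  -0.   -1.47]
head -174.1650804605341
[[179.40949506 124.69713398]]
frame ((604.1463623046875, 120.20050811767578), (80.00637817382812, 120.71277618408203), 5.8725762367248535)
medium ((514.32275390625, 170.3336181640625), (44.354496002197266, 68.91268157958984), 5.730856418609619)
cap [ 286  139   66   55 3341] [[519.5051313  118.93604203 127.86685847]]
```

The frame is remeasured at (604.1,120.2), heading 5.9°. The flask's heading is 5.7° and it has not slipped. I move above the pocket.

Request:
{"method": "jog_arm", "body": {
  "increments": [
    [[3, -1.8, 0, 0, 0, 0, 4.6], [6, -3.5, 0, 0, 0, 0, 4.6], [9, -5.2, -1, 0, 0, 0, 4.6], [9, -5.2, -4, 0, 0, 0, 4.6], [9, -5.2, -6, 0, 0, 0, 4.6]]
  ]
}}

```text
t: 35.17
tcp_pos: [603.9, 124.1, 57.2]
eef_rot: [0.001, 0.742, -0.67, -0.001]
force: [0.4, 0.3, -0.9]
width: 47.8
gripper_force: 64.0
```

Request:
{"method": "jog_arm", "body": {
  "increments": [
    [[0, 0, 0, 0, 0, 0, 4.6], [0, 0, 0, 0, 0, 0, 4.6], [0, 0, 0, 0, 0, 0, 4.6], [0, 0, 0, 0, 0, 0, 4.6], [0, 0, 0, 0, 0, 0, 4.6]]
  ]
}}

```text
t: 35.8
tcp_pos: [604.4, 125.1, 59.5]
eef_rot: [-0.0, 0.743, -0.67, 0.0]
force: [1.1, -0.4, -0.3]
width: 48.1
gripper_force: 64.0
```

Run:
```python
from h import *
o=manip.get_obs();print(o['t'],o['tcp_pos'],o['qd'].round(3))
w,x,y,z=o['eef_rot'];print('head',np.degrees(np.arctan2(2*y*y-1,2*x*y)))
```

```text
35.8 [604.43798358 125.12445535  59.4757145 ] [ 0.001  0.005 -0.007  0.001 -0.002 -0.001]
head -174.0665618550119
```

Request:
{"method": "jog_arm", "body": {
  "increments": [
    [[-0.04, -0.14, -1, 0, 0, 0, 4.6], [-0.04, -0.14, -2.2, 0, 0, 0, 4.6], [-0.04, -0.14, -3.4, 0, 0, 0, 4.6], [-0.04, -0.14, -4.3, 0, 0, 0, 4.6], [-0.04, -0.14, -4.7, 0, 0, 0, 4.6]]
  ]
}}

```text
t: 36.42
tcp_pos: [603.1, 123.6, 10.6]
eef_rot: [0.001, 0.743, -0.67, -0.0]
force: [-0.4, -0.6, -0.2]
width: 48.1
gripper_force: 64.0
```

Request:
{"method": "jog_arm", "body": {
  "increments": [
    [[0, 0, 0, 0, 0, 0, 4.6], [0, 0, 0, 0, 0, 0, 4.6], [0, 0, 0, 0, 0, 0, 4.6], [0, 0, 0, 0, 0, 0, 4.6]]
  ]
}}

```text
t: 36.92
tcp_pos: [604.0, 123.6, 12.2]
eef_rot: [-0.0, 0.743, -0.67, 0.0]
force: [0.2, 0.0, -0.9]
width: 48.0
gripper_force: 64.0
```

Request:
{"method": "jog_arm", "body": {
  "increments": [
    [[0, 0, -0.15, 0, 0, 0, 4.6], [0, 0, -0.3, 0, 0, 0, 4.6], [0, 0, -0.3, 0, 0, 0, 4.6], [0, 0, -0.3, 0, 0, 0, 4.6]]
  ]
}}

```text
t: 37.42
tcp_pos: [603.7, 123.6, 8.9]
eef_rot: [-0.0, 0.743, -0.67, 0.0]
force: [-0.4, -0.0, 0.6]
width: 48.1
gripper_force: 64.1
```

Request:
{"method": "jog_arm", "body": {
  "increments": [
    [[0, 0, 0, 0, 0, 0, 5.2], [0, 0, 0, 0, 0, 0, 6.4], [0, 0, 0, 0, 0, 0, 6.4], [0, 0, 2, 0, 0, 0, 6.4], [0, 0, 5, 0, 0, 0, 6.4]]
  ]
}}

```text
t: 38.05
tcp_pos: [602.9, 123.6, 59.2]
eef_rot: [0.001, 0.743, -0.67, -0.001]
force: [0.2, -0.3, 1.2]
width: 64.0
gripper_force: 0.0
```

Request:
{"method": "jog_arm", "body": {
  "increments": [
    [[0, 0, 4, 0, 0, 0, 6.4], [0, 0, 8, 0, 0, 0, 6.4], [-2, -3, 12, 0, 0, 0, 6.4], [-5, -6, 14, 0, 0, 0, 6.4], [-8, -10, 14, 0, 0, 0, 6.4]]
  ]
}}

```text
t: 38.67
tcp_pos: [524.9, 23.0, 203.8]
eef_rot: [-0.002, 0.743, -0.669, 0.003]
force: [0.6, -1.1, -0.5]
width: 63.9
gripper_force: 0.0
```

Request:
{"method": "jog_arm", "body": {
  "increments": [
    [[0, 0, 0, 0, 0, 0, 6.4], [0, 0, 0, 0, 0, 0, 6.4], [0, 0, 0, 0, 0, 0, 6.4]]
  ]
}}

```text
t: 39.05
tcp_pos: [524.4, 24.3, 199.2]
eef_rot: [-0.0, 0.743, -0.669, 0.0]
force: [0.3, 0.3, -0.7]
width: 64.0
gripper_force: 0.0
```

Run:
```python
from h import *
o,c=grab('wrist','w16.png');print(o['t'],o['tcp_pos'])
ot,ct=grab('top','t16.png')
os_,cs=grab('scene','s16.png')
im=ct['pixels'].astype(int);m=((im[...,2]-im[...,1])>12).astype(np.uint8)
n,l,s,ce=cv2.connectedComponentsWithStats(m)
for i in range(1,n):
    if 160<ce[i][0]<280 and 130<ce[i][1]<320 and s[i,4]>100: 
        k=cv2.findContours((l==i).astype(np.uint8),0,1)[0][0][:,0,:]; print(s[i],cv2.minAreaRect(ray(ct,k,14)[:,:2].astype(np.float32)))
# composite
f=lambda c,P,r,o=None,sc=(400,300):(lambda u,v:cv2.resize(c['pixels'][max(0,v-int(r*.75)):v+int(r*.75),max(0,u-r):u+r],sc,interpolation=cv2.INTER_CUBIC))(*proj(c,[P],o)[0].astype(int))
A=np.vstack([np.hstack([f(ct,[604,120,10],70),f(ct,[440,105,15],60)]),np.hstack([f(cs,[604,110,10],60),f(cs,[440,105,15],50)])])
cv2.imwrite('pics/c16.png',A)
```

```text
39.05 [524.41862923  24.3270579  199.15050056]
[195 174  14  18 131] ((585.9877319335938, 146.9821014404297), (33.971168518066406, 14.968937873840332), 45.09930419921875)
[183 263  32  31 786] ((441.2834777832031, 107.76563262939453), (46.30833053588867, 47.73606491088867), 12.871938705444336)
```

View pics/c16.png

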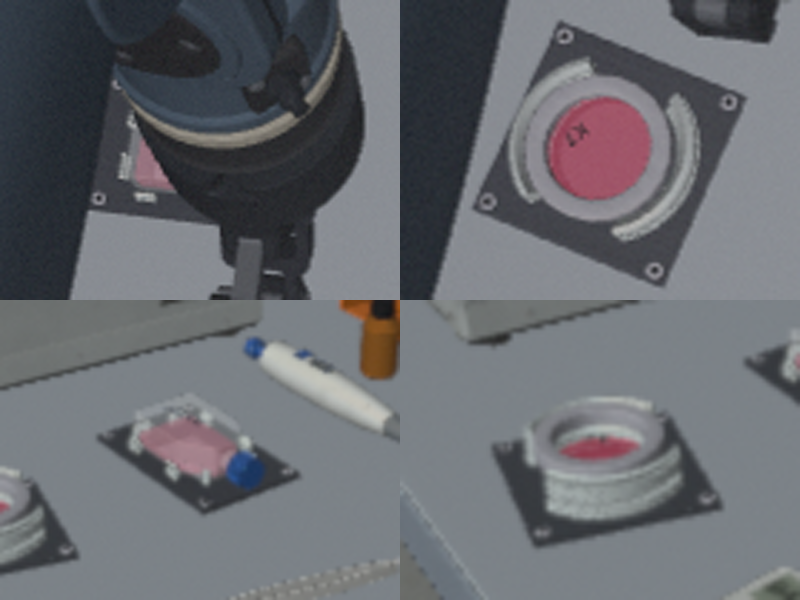

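Composite: in both views the ring sits level inside the large holder's walls (top-right (598,148), bottom-right (600,440)). The flask lies in the frame with its cap beyond the pins (bottom-left (245,468)). Last I check the flask, ring and small dish numerically.

Run:
```python
from h import *
def fr(P,c=np.array([604.1,120.2]),a=np.radians(5.9)):
    d=np.asarray(P)[:2]-c;return (d@[np.cos(a),np.sin(a)]).round(1),(d@[-np.sin(a),np.cos(a)]).round(1)
for f in('w16.png','s16.png'):
    o,c=load(f); o=o if f[0]=='w' else None
    im=c['pixels'].astype(int);m=((im[...,2]-im[...,1])>12).astype(np.uint8)
    n,l,s,ce=cv2.connectedComponentsWithStats(cv2.morphologyEx(m,cv2.MORPH_CLOSE,np.ones((5,5))))
    t=proj(c,[[603,125,10]],o)[0];print(f,t)
    i=1+np.argmin(np.linalg.norm(ce[1:]-t,axis=1)+1e3*(s[1:,4]<150));k=cv2.findContours((l==i).astype(np.uint8),0,1)[0][0][:,0,:]
    for z in(6,14):
        r=cv2.minAreaRect(ray(c,k,z,o)[:,:2].astype(np.float32));print(' medium z',z,fr(r[0]),r[1],r[2])
    h=cv2.cvtColor(c['pixels'],cv2.COLOR_BGR2HSV); mm=cv2.inRange(h,(105,130,60),(125,255,255))
    n,l,s,ce=cv2.connectedComponentsWithStats(mm);t=proj(c,[[608,65,17]],o)[0]
    i=1+np.argmin(np.linalg.norm(ce[1:]-t,axis=1)+1e3*(s[1:,4]<60));print(' cap',s[i],fr(ray(c,ce[i],17,o)[0]))
```

```text
w16.png [217.67302085 302.29645122]
 medium z 6 (np.float64(-0.1), np.float64(2.2)) (47.302181243896484, 72.35424041748047) 5.922208786010742
 medium z 14 (np.float64(-2.2), np.float64(-1.7)) (46.1717529296875, 70.62506103515625) 5.9221110343933105
 cap [198 230  27  25 580] (np.float64(-1.0), np.float64(-54.2))
s16.png [304.03045445 199.64141698]
 medium z 6 (np.float64(1.1), np.float64(5.5)) (53.113792419433594, 77.89598846435547) 5.1681060791015625
 medium z 14 (np.float64(-7.4), np.float64(-6.0)) (52.2811393737793, 76.67473602294922) 5.168128490447998
 cap [315 203  11  11  84] (np.float64(-1.9), np.float64(-55.0))
```

The flask's cap is at frame y ≈ −54 (expected −54) and its angle of 5.92° matches the frame's 5.9°, so it is seated. The gripper is clear of everything.

```bash
python3 -c "
from plant import manip
print(manip.hand_in())"
```

```text
the job is handed in; nothing more can be done
None
```

I loaded both dishes, the ring and the flask into their holders and handed the job in at about 39 s; positions and seating checked out in the camera measurements, but the hand-in returned no verdict.

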